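Flatten the whetstone on its sloping bed

ROBOT

A 7-joint arm with a two-finger parallel gripper is mounted at the origin on the work surface; the furniture and walls round the work are solid. World frame = base frame: x ahead of the robot, y to its left, z up, the work surface at z = 0. Lengths are in m, angles in rad, forces in N, time in s.
With the tool pointing down it reaches from about 0.425 to 1.025 m from the base axis. Payload 3.6 kg.
Tool frame: the origin (TCP) lies between the finger pads; the fingertips stand 11 mm ahead of it and the grasp point (between the pads) lies 8 mm behind it; z points along the fingers, x is the direction in which the jaws open and shut, and the axes are right-handed (so a half turn about z gives the same grasp; the last joint's range is limited). The gripper opens to 85 mm and grips with 20 to 120 N. Pads are 22 mm wide; open, the fingers measure 114 mm over their backs; the gripper's body (76 mm by 85 mm) begins 54 mm behind the grasp point. The pads swing forward as they close: fully open they stand 13 mm farther back than shut.
Start: joints at [-1.256, 0.591, 0.048, 1.609, -0.033, 0.943, -0.034], TCP at [0.288, 0.665, 0.242] pointing down, gripper open.
Joint ranges: [-2.69, 2.69], [-0.47, 2.24], [-1.27, 1.36], [0.19, 2.51], [-1.53, 4.68], [0.08, 2.07], [-3.09, 3.09]. Speed limits (rad/s): [2.57, 2.57, 3.14, 3.14, 3.14, 3.14, 3.14].

INTERFACE

Orientations are given as a unit quaternion [w, x, y, z].
In Python, from bench import readout, optics, workorder, search_frame, mark_of gives the robot as it stands.
- The arm moves only by the tool play_rows, never from a script. Its argument "series" is a list of rows, each a list of 6 numbers: the shift along the tool's x, y, z in cm, then the turn, a rotation vector about the tool's x, y, z in degrees. A call has 1 to 5 rows; each row is the pose to reach, as a shift and turn from the pose commanded when the call began, along the tool's axes at that moment; what a row does not reach only later rows make up. A row lasts 1/10 s, in which the tool goes at most 50 mm and 8.59 degrees, less where a joint would pass 70% of its speed; a pose out of reach is approached as far as the arm can. A call with a gripper value outside its range is refused whole. "hand" is the closure, from 0 (fully open) to 1 (shut), set as the call begins (left out, the last holds). The fingers move at their own pace and stop on an object; the grip force is fixed at half the most. Time passes only in rows, so rows that repeat a pose let the fingers close. It gives the time, the measured TCP pose, the force and the opening at its end, in the units of the state.
- readout.sense(): the state, without advancing time (a new reading comes with each control period).
- optics.snapshot(name): name is "scene" or "side" or "wrist"; returns (picture, depth): 400x640x3 uint8, blue, green, red; 400x640 float32, m along the optical axis (not along the pixel's ray), 0 where there is no reading.
- optics.camera_model(name): a dict with "mtx" (3x3 intrinsics, pixels), "k1" (the pictures are not rectified: a ray, as slopes to the right and down, at radius r is drawn at 1 + k1 r^2 times it, then the intrinsics apply), "pose" (4x4, takes a point from camera to world coordinates); the wrist camera has in their place "hand_eye" (4x4, takes a point from camera to tool coordinates, whose origin is the TCP and whose axes are the tool frame's). Camera axes: x right, y up, looking along -z (the intrinsics and any distortion apply to the point x, -y, -z); pixel columns grow to the right and rows downward; lengths in m; the calibration is good to about 2 mm. A picture is of the moment at which its call begins: read the wrist's pose just before it. camera_model takes no time and is no camera call.
- workorder.close_job(): hands the job in, once; it reports no verdict.
Trained networks look in the newest picture that a camera, given by its name, has taken for a name from the list of things; names that differ only in an ending like _2 or _b are one class to them, and where a whole thing is asked for, a point or a joint stands for the part that bears it (a point fixed in the world has none). Each returns a list of dicts, best first, with "conf" (0 to 1); they miss things now and then, are a little off and sometimes report something else, mostly with a low value. They report only what shows in the picture. A call takes as long as a camera call. They do not tell look-alikes from the thing itself.
- search_frame(camera, name): "box" ([left, top, right, bottom] in pixels, round what is visible of it).
- mark_of(camera, name): "point" ([row, column] in pixels: a listed point, or the origin of a listed thing).
The state is a dict: "time": time; "joint_positions": joint angles; "joint_vel": joint speeds; "joint_efforts": joint torques, N m; "position": TCP position; "tcp_rot": TCP orientation; "wrist_force": force on the tool from outside, world axes, zero at the start; "ft_torque": the same for the moment, N m; "gripper_width": opening from 0.0 (shut) to 1.0 (fully open).
Only numpy, scipy, OpenCV 4.12 (cv2) and the standard library are available. Lean on these libraries where they do the work, as an engineer would, in place of code of your own. Each camera call takes 0.05 s, during which the arm holds its last target.

TASK

The whetstone on the sloping sprung bed has to be flattened: take the small dressing stone off the pile of spare stones and set it down upright on the worktop, then take the flattening block, lay it flat and lengthwise on the low end of the whetstone, press so that the bed gives by about half of its travel, and rub up to the high end and back down to the low end, with steady pressure all the way: never let the bed come back up or bottom out on the way. Lift off only at the low end, lower the block gently onto the pile until you feel it touch, centred on it and lengthwise along it, and let go; leave the cups, bowl, bottle and timer where they are.

Things in the scene. Friction and masses are not known exactly. Their poses are not given: they have to be found in the camera images.
- block: flattening block, bare aluminium with a dark steel sole, 80 (x) x 56 (y) mm and 54 mm high, about 0.35 kg, the same either way round. Base 19 mm high; on it, along x, an upright rib 76 mm long, 16 mm wide (y), 19 to 54 mm above the underside: grip it across. Origin at the centre of the underside, z up. Starts flat on the worktop on the left or right, turned any way
- stone_top (a point): centre of the upper face of the whetstone (grey, 200 x 72 x 24 mm) on the sprung bed of the ramp. The face slopes at 30 degrees, low end towards the robot. x points up the slope along the stone, y across it, z out of the face. Moves with the bed. The block's centre should travel from about 58 mm below the stone's middle to 58 mm above it, and back
- bed (a joint): how far the bed with the whetstone is pushed in, m, along the normal of the stone's face: 0 at rest, stop at 0.012. It gives from 1.4 N and takes about 1.2 N more for each mm. At the ends of the rub keep it over 3 mm in, on the way over 1 mm, never over 11 mm. Lay on and lift off the block only with its centre more than 45 mm below the stone's middle
- ramp: fixed steel ramp under the bed, foot 215 x 100 mm, about 170 mm high at its far end. Origin on the worktop, under the middle of the stone; x from the low to the high end, z up. The worktop is clear for about 8 cm before the low end, 15 cm wide. The metal clips at the ends of the stone stay 13 mm below its face
- pile: fixed pile of plain spare stones, 110 (x) x 66 (y) mm, on the other side of the ramp from the block. Origin at the centre of its top face, z up; the top is 25 to 70 mm above the worktop, different each time
- dresser: small loose dressing stone, 62 (x) x 30 (y) x 28 mm high, about 0.12 kg, lying on the pile. Origin at the centre of its underside, z up
- noodle_cups: bystander: nested plain pulp cups lying on their side, 126 mm wide, 128 mm high, behind on the left or right. Origin at the centre of the underside
- wide_bowl: bystander: black bowl, 152 mm wide, 78 mm high, behind on the other side. Origin at the centre of the underside
- water_bottle: bystander: plain white bottle, 52 mm wide, 100 mm high, at the left or right edge. Origin at the centre of the underside
- kitchen_timer: bystander: round timer, 68 mm wide, 36 mm high, at the other edge. Origin at the centre of the underside
Not all that is in view belongs to the job. Of the things that look like the dresser, the largest one is meant.

How it is judged:
By the outcome, as a careful person would: the job done as asked, in the order asked, and still so for the second after the job is handed in, with the robot touching nothing.
It also fails if it takes over 72 s, if anything falls off the work surface, if the arm or the gripper's body presses on something with over 40 N, if the wrist force passes 120 N, or if a joint passes its speed limit or range.

## Working session

There is one attempt and no reset: what is moved stays moved. The work goes in short steps, Python scripts to look and compute and a tool call to move; the robot and the scene stay as the last step left them, time stands still between calls to the robot, and variables do not carry over. Pictures are saved under pics/ and viewed, and the job is handed in when it is done.

Besides the shell and the picture viewer there is one more tool, called after "Request:" by a JSON object that holds its "op" and its "data", one argument or row to a line. play_rows: Moves the arm, as the interface text tells. Its arguments: {"type":"object","properties":{"series":{"type":"array"},"hand":{"type":"number"}},"required":["series"]}

```bash
ls; mkdir -p pics
python3 - <<'E'
from bench import readout, optics
import cv2,numpy as np
s=readout.sense();print(s)
for n in("scene","side","wrist"):
    p,d=optics.snapshot(n);cv2.imwrite(f"pics/{n}0.png",p);np.save(f"pics/{n}0.npy",d)
    m=optics.camera_model(n);print(n,m)
E
```

```text
pics
{'time': 0.0, 'joint_positions': array([-1.25551541,  0.59207849,  0.04828165,  1.60984433, -0.0333077 ,
        0.94266439, -0.03369256]), 'joint_vel': array([-0.00077177, -0.00112457, -0.00108299,  0.00043344,  0.00186331,
       -0.00011236,  0.0001197 ]), 'joint_efforts': array([ 2.30952837e-04, -5.48700643e+01,  1.54700182e+00, -1.98123854e+01,
        9.45616281e-03,  8.90375697e-03, -1.42465879e-05]), 'position': array([0.28784301, 0.66453787, 0.24116148]), 'tcp_rot': array([ 6.44850198e-04,  8.35882593e-01,  5.48907179e-01, -8.85056086e-04]), 'wrist_force': array([ 0.39075274, -0.96449121, -0.46165355]), 'ft_torque': array([ 0.00235113, -0.02733877,  0.04568305]), 'gripper_width': 0.9993246545217853}
scene {'mtx': array([[509.11389233,   0.        , 317.33124732],
       [  0.        , 509.11389233, 192.70633922],
       [  0.        ,   0.        ,   1.        ]]), 'k1': -0.002464237934342211, 'pose': array([[ 0.53424967,  0.3555015 , -0.76693935, -0.41438416],
       [-0.84530716,  0.2308479 , -0.48183509, -0.63932128],
       [ 0.00575324,  0.90571956,  0.42383838,  0
[... 375 characters left out ...]
0.70691366, -0.72127976],
       [-0.02528051,  0.85227077,  0.52248964,  0.62133341],
       [ 0.        ,  0.        ,  0.        ,  1.        ]])}
wrist {'mtx': array([[347.04435728,   0.        , 321.66426146],
       [  0.        , 347.04435728, 204.66613919],
       [  0.        ,   0.        ,   1.        ]]), 'k1': -0.04077841066728852, 'hand_eye': array([[ 9.99999700e-01, -6.63352905e-04, -4.01000093e-04,
         1.27841188e-04],
       [-7.52966674e-04, -9.54153667e-01, -2.99316243e-01,
        -7.67567815e-02],
       [-1.84063410e-04,  2.99316455e-01, -9.54153880e-01,
        -1.31591130e-01],
       [ 0.00000000e+00,  0.00000000e+00,  0.00000000e+00,
         1.00000000e+00]])}
```

View pics/scene0.png

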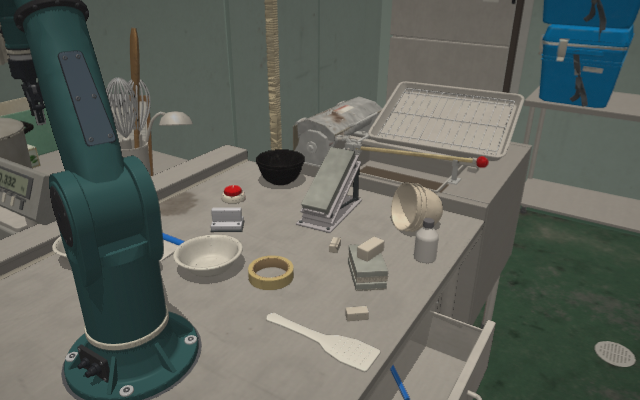

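View pics/side0.png

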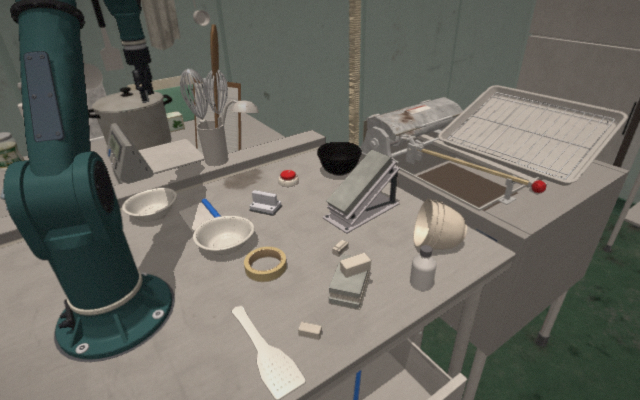

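View pics/wrist0.png

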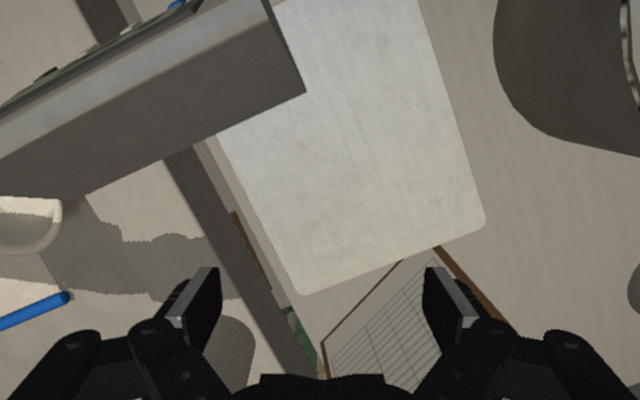

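The scene shows the ramp at about (330,190), the pile with the dresser at (370,250), the block at (227,218), and two smaller look-alikes at (335,243) and (357,313). Next I measure them.

```bash
cat > h.py <<'E'
import numpy as np,cv2
from scipy.spatial.transform import Rotation as R
from bench import readout, optics, search_frame, mark_of
def Rq(q): return R.from_quat([q[1],q[2],q[3],q[0]])
def T(s=None):
    s=s or readout.sense(); M=np.eye(4);M[:3,:3]=Rq(s['tcp_rot']).as_matrix();M[:3,3]=s['position'];return M
def cloud(d,m,pose,px=None):
    """px Nx2 (row,col)"""
    K=m['mtx']
    if px is None:
        v,u=np.mgrid[0:400,0:640]; px=np.stack([v.ravel(),u.ravel()],1)
    px=np.asarray(px,float)
    x=(px[:,1]-K[0,2])/K[0,0]; y=(px[:,0]-K[1,2])/K[1,1]
    xu,yu=x.copy(),y.copy()
    for _ in range(8):
        r2=xu**2+yu**2; f=1+m['k1']*r2; xu,yu=x/f,y/f
    z=d[px[:,0].round().astype(int),px[:,1].round().astype(int)]
    P=np.stack([xu*z,-yu*z,-z,np.ones_like(z)],1)
    W=(pose@P.T).T[:,:3]; W[z<=0]=np.nan
    return W
def proj(m,pose,P):
    P=np.atleast_2d(P); c=(np.linalg.inv(pose)@np.c_[P,np.ones(len(P))].T).T
    x=c[:,0]/-c[:,2]; y=-c[:,1]/-c[:,2]; f=1+m['k1']*(x*x+y*y)
    return np.stack([m['mtx'][1,1]*y*f+m['mtx'][1,2], m['mtx'][0,0]*x*f+m['mtx'][0,2]],1)
def look(n,save=None):
    t=T(); p,d=optics.snapshot(n); m=optics.camera_model(n)
    pose=m['pose'] if n!='wrist' else t@m['hand_eye']
    if save: cv2.imwrite(f'pics/{save}.png',p)
    return p,d,m,pose,cloud(d,m,pose).reshape(400,640,3)
def yaw_rect(P):
    (c,wh,a)=cv2.minAreaRect((P[:,:2]*1000).astype(np.float32)); 
    if wh[0]<wh[1]: wh=wh[::-1];a+=90
    return np.array(c)/1000,wh,(a+90)%180-90
E
python3 - <<'E'
from h import *
for n in("scene","side"):
    m=optics.camera_model(n);d=np.load(f'pics/{n}0.npy');W=cloud(d,m,m['pose']).reshape(400,640,3)
    optics.snapshot(n)
    for o in ["block","stone_top","ramp","pile","dresser","noodle_cups","wide_bowl","water_bottle","kitchen_timer"]:
        b=search_frame(n,o);k=mark_of(n,o)
        for r in b[:3]: print(n,o,'box',np.round(r['box']),round(r['conf'],2))
        for r in k[:3]:
            v,u=np.clip(np.round(r['point']).astype(int),0,[399,639]);print('   pt',v,u,round(r['conf'],2),W[v,u].round(3))
print(readout.sense()['time'])
E
```

```text
scene block box [210. 206. 243. 235.] 0.59
   pt 227 226 0.56 [0.416 0.153 0.016]
scene stone_top box [301. 148. 355. 220.] 0.9
scene stone_top box [391. 181. 440. 230.] 0.6
   pt 175 326 0.83 [ 0.644 -0.001  0.113]
   pt 213 329 0.32 [ 0.573 -0.054  0.046]
scene ramp box [299. 151. 362. 231.] 0.6
   pt 216 328 0.82 [ 0.568 -0.055  0.04 ]
scene pile box [351. 243. 387. 291.] 0.82
   pt 258 370 0.77 [ 0.43  -0.243  0.053]
scene dresser box [346. 305. 369. 319.] 0.69
scene dresser box [331. 242. 343. 253.] 0.65
scene dresser box [358. 238. 384. 265.] 0.58
   pt 253 336 0.67 [ 0.481 -0.13   0.   ]
   pt 255 372 0.66 [ 0.433 -0.246  0.06 ]
   pt 317 356 0.51 [ 0.289 -0.287  0.011]
scene noodle_cups box [390. 178. 446. 228.] 0.58
   pt 223 417 0.56 [ 0.662 -0.256  0.036]
scene wide_bowl box [259. 150. 306. 186.] 0.75
   pt 181 283 0.89 [0.714 0.191 0.024]
scene water_bottle box [414. 218. 438. 264.] 0.97
   pt 257 427 0.62 [ 0.557 -0.325  0.016]
   pt 201 233 0.22 [0.552 0.249 0.008]
scene kitchen_timer box [225. 185. 246. 204.] 0.8
   pt 198 234 0.83 [0.554 0.246 0.017]
side block box [2
[... 410 characters left out ...]
r box [337. 251. 372. 279.] 0.94
side dresser box [298. 323. 323. 341.] 0.85
side dresser box [334. 242. 347. 256.] 0.75
   pt 269 357 0.75 [ 0.447 -0.246  0.063]
   pt 254 342 0.51 [ 0.495 -0.13   0.001]
side noodle_cups box [417. 199. 468. 250.] 0.96
side noodle_cups box [278. 170. 300. 187.] 0.2
   pt 243 438 0.98 [ 0.672 -0.273  0.043]
side wide_bowl box [317. 140. 364. 178.] 0.56
   pt 171 339 0.77 [0.718 0.18  0.032]
side water_bottle box [412. 243. 434. 293.] 0.6
side water_bottle box [329. 255. 370. 314.] 0.51
   pt 283 422 0.75 [ 0.556 -0.332  0.027]
   pt 268 352 0.24 [ 0.434 -0.245  0.072]
side kitchen_timer box [278. 169. 296. 186.] 0.62
   pt 184 289 0.5 [0.56  0.236 0.013]
2.05
```

Run:
```python
from h import *
for n in("scene","side"):
    m=optics.camera_model(n);d=np.load(f'pics/{n}0.npy');W=cloud(d,m,m['pose']).reshape(400,640,3)
    # 3x zoom crop later; cluster
    def sel(x0,x1,y0,y1,z0,z1):
        P=W.reshape(-1,3);k=(P[:,0]>x0)&(P[:,0]<x1)&(P[:,1]>y0)&(P[:,1]<y1)&(P[:,2]>z0)&(P[:,2]<z1);return P[k]
    tab=sel(.35,.5,-.1,.05,-.02,.02);print(n,'table z',np.median(tab[:,2]))
    b=sel(.34,.5,.09,.23,.008,.08);print('block',yaw_rect(b),len(b),b[:,2].max())
    b=sel(.34,.5,.09,.23,.045,.08);print('rib',yaw_rect(b),len(b),np.median(b[:,2]))
    p=sel(.34,.54,-.32,-.17,.02,.15);h=np.histogram(p[:,2],np.arange(.02,.12,.004));print(h[0]);
    dr=sel(.34,.54,-.32,-.17,.01,.15)
    print('pile all',yaw_rect(dr))
    # stone
    st=sel(.5,.8,-.12,.1,.03,.25)
    # RANSAC plane w/ 30deg slope
    best=None;rng=np.random.default_rng(0)
    for _ in range(800):
        a=st[rng.choice(len(st),3)];nn=np.cross(a[1]-a[0],a[2]-a[0]);l=np.linalg.norm(nn)
        if l<1e-6: continue
        nn/=l; nn*=np.sign(nn[2]) 
        if abs(nn[2]-np.cos(np.pi/6))>.04: continue
        k=abs((st-a[0])@nn)<.003
        if best is None or k.sum()>best.sum(): best=k
    q=st[best];c=q.mean(0);U,S,V=np.linalg.svd(q-c);nn=V[2]*np.sign(V[2,2]);ax=V[0]*np.sign(V[0,0])
    print('stone n',nn,'tilt',np.degrees(np.arccos(nn[2])),'yaw n',np.degrees(np.arctan2(-nn[1],-nn[0])),'axis yaw',np.degrees(np.arctan2(ax[1],ax[0])),len(q))
    # rect in plane
    ey=np.cross(nn,ax);uv=np.c_[(q-c)@ax,(q-c)@ey]
    (cc,wh,a)=cv2.minAreaRect((uv*1000).astype(np.float32));print(cc,wh,a,'centre',c+ax*cc[0]/1e3+ey*cc[1]/1e3)
    p=cv2.imread(f'pics/{n}0.png')
    u0,v0=(190,130) if n=='scene' else (230,130)
    cv2.imwrite(f'pics/{n}0z.png',cv2.resize(p[v0:v0+200,u0:u0+260],None,fx=3,fy=3,interpolation=cv2.INTER_CUBIC))
```

```text
scene table z 0.00015885646302193912
block (array([0.39821979, 0.14436053]), (152.39358520507812, 77.25814056396484), 32.14910888671875) 722 0.05704289738205959
rib (array([0.43921051, 0.17121901]), (75.4839859008789, 21.417743682861328), -57.15941619873047) 172 0.05208843304725286
[ 65  59  63  40  54  75 254 320  46  43  39  50  36 121 111   0   0   0
   0   0   0   0   0   0]
pile all (array([ 0.43941089, -0.23380502]), (118.04852294921875, 74.19934844970703), 36.73324966430664)
stone n [-0.49864079 -0.05670285  0.86495211] tilt 30.12276293778176 yaw n 6.487511495020169 axis yaw 5.339528595184025 1390
(5.047615051269531, 1.16033935546875) (203.2097625732422, 73.82315063476562) 0.8034809231758118 centre [ 0.63860699 -0.01061936  0.11292641]
side table z 0.00033891845965861034
block (array([0.40645941, 0.12921835]), (138.76980590820312, 85.98448944091797), 50.11195373535156) 541 0.05656673807736068
rib (array([0.44023853, 0.16917245]), (75.69947814941406, 16.9084415435791), -56.85866928100586) 129 0.05268952974689334
[ 54  55  50  51  50  55 296 391  38  40  44  43  46 149 150   0   0   0
   0   0   0   0   0   0]
pile all (array([ 0.43869193, -0.23689017]), (113.79452514648438, 71.66532135009766), 37.06330490112305)
stone n [-0.49804936 -0.05777512  0.86522186] tilt 30.09195109710225 yaw n 6.616896714781637 axis yaw 5.307011233537338 1398
(2.93829345703125, 1.35528564453125) (200.3571014404297, 73.66063690185547) 0.00994280818849802 centre [ 0.6392488  -0.01252369  0.11345196]
```

View pics/scene0z.png

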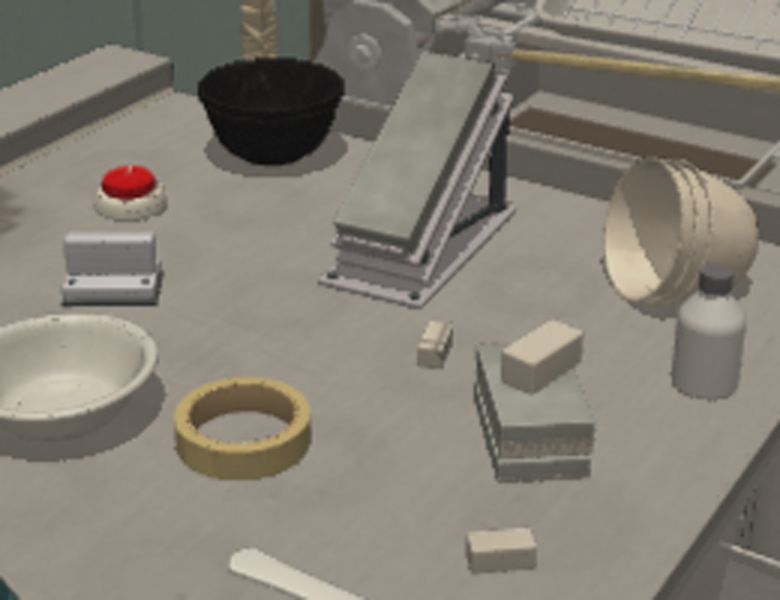

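View pics/side0z.png

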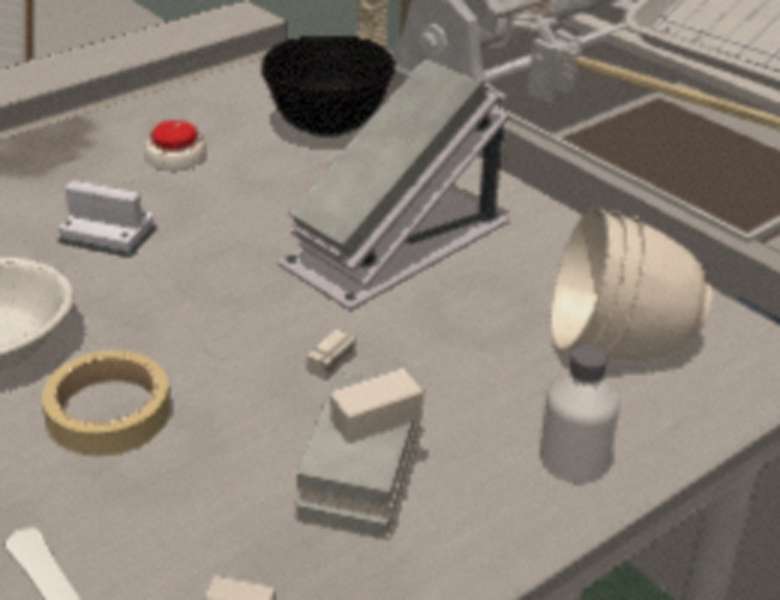

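Run:
```python
from h import *
A={}
for n in("scene","side"):
    m=optics.camera_model(n);d=np.load(f'pics/{n}0.npy');W=cloud(d,m,m['pose'])
    P=W
    def sel(x0,x1,y0,y1,z0,z1):
        k=(P[:,0]>x0)&(P[:,0]<x1)&(P[:,1]>y0)&(P[:,1]<y1)&(P[:,2]>z0)&(P[:,2]<z1);return P[k]
    for nm,z0,z1 in (('pile',.043,.053),('dresser',.071,.085)):
        q=sel(.34,.54,-.32,-.17,z0,z1);print(n,nm,yaw_rect(q),np.median(q[:,2]),len(q))
    for nm,b in (('small1',(.45,.53,-.17,-.09)),('small2',(.24,.33,-.33,-.24))):
        q=sel(*b,.01,.05);print(nm,yaw_rect(q),q[:,2].max() if len(q) else 0)
    q=sel(.40,.49,.12,.22,.01,.07);print('blk',yaw_rect(q)); q=sel(.40,.49,.12,.22,.047,.07);print('rib',yaw_rect(q),q.mean(0),len(q))
```

```text
scene pile (array([ 0.4406806 , -0.23348688]), (116.41047668457031, 72.27198791503906), 38.19394302368164) 0.048125793077762435 606
scene dresser (array([ 0.44927731, -0.23310657]), (64.28568267822266, 30.919307708740234), -8.477798461914062) 0.07591475365435951 244
small1 (array([ 0.49681595, -0.1168316 ]), (47.78181838989258, 20.76070785522461), 19.538305282592773) 0.022433253989687207
small2 (array([ 0.29905179, -0.28267535]), (42.927181243896484, 23.228139877319336), -46.67356491088867) 0.021874510252252066
blk (array([0.43847208, 0.16956216]), (77.46365356445312, 56.600040435791016), -57.221153259277344)
rib (array([0.43933569, 0.17102509]), (75.0223617553711, 21.417743682861328), -57.15941619873047) [0.43871817 0.16895677 0.05216282] 149
side pile (array([ 0.43971832, -0.23608655]), (111.2797622680664, 71.35969543457031), 37.26747131347656) 0.048180406899935635 709
side dresser (array([ 0.45088794, -0.23393379]), (61.98072052001953, 31.096027374267578), -10.282913208007812) 0.07592867636252276 312
small1 (array([ 0.49928989, -0.11686061]), (45.1277961730957, 21.803483963012695), 16.5909481048584) 0.02243957294774923
small2 (array([ 0.29997119, -0.28369156]), (42.83158493041992, 22.280704498291016), -50.32172393798828) 0.022684987823023084
blk (array([0.43910361, 0.16839499]), (78.07273864746094, 54.66181945800781), -52.95339584350586)
rib (array([0.44028357, 0.1691035 ]), (75.53479766845703, 16.9084415435791), -56.85866928100586) [0.43989982 0.16656131 0.05253655] 114
```

```bash
cat >> h.py <<'E'
def down(phi):
    p=np.radians(phi);x=np.array([np.cos(p),np.sin(p),0]);z=np.array([0,0,-1.]);return np.stack([x,np.cross(z,x),z],1)
def plan(pos,Rt,T0=None):
    """tool-frame shift cm, rotvec deg from T0"""
    M=T() if T0 is None else T0
    sh=M[:3,:3].T@(np.array(pos)-M[:3,3])*100; rv=R.from_matrix(M[:3,:3].T@Rt).as_rotvec(degrees=True)
    return sh.round(2),rv.round(2)
def pose(pos,Rt):
    M=np.eye(4);M[:3,:3]=Rt;M[:3,3]=pos;return M
E
python3 - <<'E'
from h import *
H=np.zeros((80,100))
for n in("scene","side"):
    m=optics.camera_model(n);d=np.load(f'pics/{n}0.npy');P=cloud(d,m,m['pose']);P=P[~np.isnan(P).any(1)]
    k=(P[:,0]>.2)&(P[:,0]<.8)&(P[:,1]>-.4)&(P[:,1]<.3)&(P[:,2]<.3);P=P[k]
    np.maximum.at(H,(((P[:,0]-.2)/.02).astype(int),((P[:,1]+.4)/.02).astype(int)),P[:,2])
print('y   '+' '.join(f'{int(round((-.4+.02*j)*100)):3d}' for j in range(35)))
for i in range(30): print(f'{.2+.02*i:.2f}',' '.join(f'{int(H[i,j]*1000):3d}' if H[i,j]>.006 else '  .' for j in range(35)))
M=T();print(M[:3,:3])
print(plan([.48,.28,.32],down(30)))
p1=pose([.48,.28,.32],down(30));
for ph in(80.6,-99.4): print(plan([.45,-.2335,.2],down(ph),p1))
E
```

```text
y   -40 -38 -36 -34 -32 -30 -28 -26 -24 -22 -20 -18 -16 -14 -12 -10  -8  -6  -4  -2   0   2   4   6   8  10  12  14  16  18  20  22  24  26  28
0.20   .   7   8   9   7   7   6   7   7   7   7   7   6   6   .   .   .   .   .   .   .  47  45  44  44  45  42   .   .   .   .   .   .   .  45
0.22   .   7   7   8   8   7   .   .   .   .   .   .   .   .   .   .   .   .   .   .  44  45  44  28  28  43  45  45   .   .   .   .   .   .   .
0.24   .   .   .   6   .   .   .   .   .   .   .   .   .   .   .   .   .   .   .   .  46  44  18   .   7  17  43  46   .   .   7   7   7   7   7
0.26   .   .   .   .   .   .  16   .   .   .   .   .   .   .   .  26  27  27  25   .  46  32   .   .   .   7  40  46   .   8  10   8   8   9  10
0.28   .   .   .   .   .  22  22   .   .   .   .   .   .   .  27  27  26  27  27  26  46  30   .   6   .  11  46  47   .  18  18  19  17  18  17
0.30   .   .   .   .  20  22  20   .   .   .   .   .   .   .  28  28   .   .  27  27  47  45  21   7  14  31  47  46   .  19  21  20  22  19  20
0.32   .   .   .   .   .  17   .   .   .   .   .   .   .   .  27  27   .   .  27  28  
[... 3039 characters left out ...]
  10   9   8   .   .   .   .   .  78  73  17   .   .   .  38  77
0.76   .   .   .   .   .  58  74  84   .   .   .   .   .   .   .   .   .   7 122   7   7   .   .   .   .   .   .  79  79   .   .   .   .  38  79
0.78   .   .   .   .   .   .   .   .   .   .   .   .   .   .   .   .   .   .   .   .   .   .   .   .   .   .   .   .  79  67   .   .  42  68  79
[[ 3.97418844e-01  9.17637324e-01  6.70941243e-05]
 [ 9.17637324e-01 -3.97418847e-01  4.16278397e-05]
 [ 6.48637289e-05  4.50243848e-05 -9.99999997e-01]]
(array([-27.73,  32.91,  -7.77]), array([ 0.  , -0.  , 36.58]))
(array([-28.27,  42.97,  12.  ]), array([  0. ,   0. , -50.6]))
(array([-28.27,  42.97,  12.  ]), array([  0. ,   0. , 129.4]))
```

Run:
```python
from h import *
print(plan([.48,.28,.32],down(80.6)))
p1=pose([.48,.28,.32],down(80.6));
print(plan([.47,-.2335,.2],down(80.6),p1))
```

```text
(array([-27.73,  32.91,  -7.77]), array([  0.  ,  -0.  , -14.02]))
(array([-50.82,   7.4 ,  12.  ]), array([0., 0., 0.]))
```

Request:
{"op": "play_rows", "data": {
  "series": [
    [0, 0, -5, 0, 0, 0],
    [-5, 6, -7.8, 0, 0, -4],
    [-9, 11, -7.8, 0, 0, -8],
    [-13, 15, -7.8, 0, 0, -14],
    [-17, 20, -7.8, 0, 0, -14]
  ],
  "hand": 0.3
}}

```text
time: 2.55
position: [0.3757, 0.4873, 0.3196]
tcp_rot: [-0.0, 0.762, 0.647, 0.001]
wrist_force: [1.5, -0.3, -0.3]
gripper_width: 0.704
```

Request:
{"op": "play_rows", "data": {
  "series": [
    [-4, 3, 0, 0, 0, 0],
    [-8, 6, 0, 0, 0, 0],
    [-12, 9, 0, 0, 0, 0],
    [-16, 12, 0, 0, 0, 0],
    [-20, 15, 0, 0, 0, 0]
  ]
}}

```text
time: 3.05
position: [0.4909, 0.2651, 0.3192]
tcp_rot: [0.0, 0.763, 0.647, 0.0]
wrist_force: [0.2, 1.0, -0.4]
gripper_width: 0.702
```

Request:
{"op": "play_rows", "data": {
  "series": [
    [-5, 0, 0, 0, 0, 0],
    [-10, 0, 0, 0, 0, 0],
    [-15, 0.5, 0, 0, 0, 0],
    [-20, 0.5, 0, 0, 0, 0],
    [-25, 1, 0, 0, 0, 0]
  ]
}}

```text
time: 3.55
position: [0.4583, 0.0174, 0.3191]
tcp_rot: [0.0, 0.763, 0.647, 0.0]
wrist_force: [1.0, 0.0, -0.8]
gripper_width: 0.695
```

Request:
{"op": "play_rows", "data": {
  "series": [
    [-5, 0, 0, 0, 0, 0],
    [-10, 0, 2, 0, 0, 0],
    [-14, 0, 5, 0, 0, 0],
    [-18, 0, 8, 0, 0, 0],
    [-20, 0, 11, 0, 0, 0]
  ]
}}

```text
time: 4.05
position: [0.4262, -0.1816, 0.2087]
tcp_rot: [0.002, 0.764, 0.645, 0.0]
wrist_force: [0.7, -0.0, -0.6]
gripper_width: 0.703
```

```bash
cat > meas.py <<'E'
from h import *
import sys
p,d,m,ps,W=look('wrist',sys.argv[1])
P=W.reshape(-1,3);P=P[~np.isnan(P).any(1)]
def sel(x0,x1,y0,y1,z0,z1):
    k=(P[:,0]>x0)&(P[:,0]<x1)&(P[:,1]>y0)&(P[:,1]<y1)&(P[:,2]>z0)&(P[:,2]<z1);return P[k]
E
python3 - w1 <<'E'
exec(open('meas.py').read())
for nm,z0,z1 in (('pile',.043,.053),('dresser',.071,.085)):
    q=sel(.34,.54,-.32,-.16,z0,z1);print(nm,yaw_rect(q),np.median(q[:,2]),len(q)) if len(q) else 0
print(T()[:3,3])
E
```

```text
pile (array([ 0.43835718, -0.23340341]), (110.40569305419922, 66.93524169921875), 38.26359558105469) 0.04767986675144392 6358
dresser (array([ 0.4513732 , -0.23318451]), (62.17525100708008, 30.267074584960938), -9.991012573242188) 0.0756541840709326 2495
[ 0.42265922 -0.18336747  0.20444254]
```

View pics/w1.png

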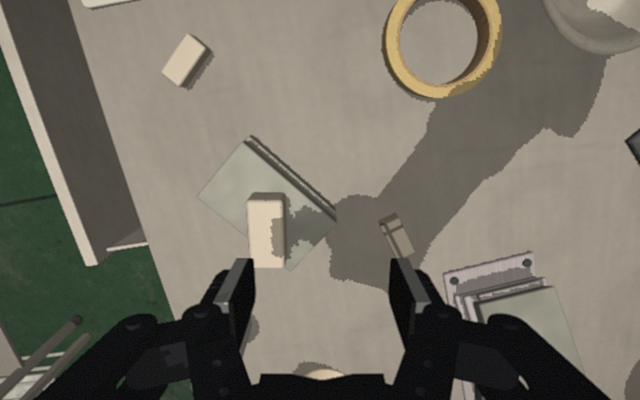

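Run:
```python
from h import *
print(plan([.4512,-.2333,.11],down(80)),plan([.4512,-.2333,.064],down(80)))
```

```text
(array([-4.4 ,  3.72,  9.44]), array([-0.32,  0.18,  0.16])) (array([-4.39,  3.74, 14.04]), array([-0.32,  0.18,  0.16]))
```

Request:
{"op": "play_rows", "data": {
  "series": [
    [-2.2, 1.9, 2, 0, 0, 0.5],
    [-4.4, 3.7, 5, 0, 0, 0.5],
    [-4.4, 3.7, 9.4, 0, 0, 0.5],
    [-4.4, 3.7, 9.4, 0, 0, 0.5],
    [-4.4, 3.7, 9.4, 0, 0, 0.5]
  ]
}}

```text
time: 4.6
position: [0.4551, -0.2269, 0.1147]
tcp_rot: [-0.001, 0.766, 0.643, -0.0]
wrist_force: [-0.3, 0.3, 0.1]
gripper_width: 0.699
```

Run:
```python
from h import *
print(plan([.4512,-.2333,.064],down(80)),T()[:3,3],readout.sense()['wrist_force'])
```

```text
(array([-0.7 , -0.26,  5.07]), array([-0.15, -0.05,  0.09])) [ 0.45505685 -0.22687025  0.11471387] [-0.27346421  0.28863506  0.14030618]
```

Request:
{"op": "play_rows", "data": {
  "series": [
    [-0.7, -0.3, 0, 0, 0, 0],
    [-0.7, -0.3, 2.5, 0, 0, 0],
    [-0.7, -0.3, 5, 0, 0, 0],
    [-0.7, -0.3, 5, 0, 0, 0]
  ]
}}

```text
time: 5.0
position: [0.451, -0.2336, 0.0651]
tcp_rot: [-0.001, 0.765, 0.643, -0.0]
wrist_force: [-0.9, -0.0, 0.8]
gripper_width: 0.697
```

Run:
```python
from h import *
print(plan([.4512,-.2333,.064],down(80)),T()[:3,3],readout.sense()['wrist_force'])
```

```text
(array([0.03, 0.02, 0.11]), array([-0.05, -0.03,  0.1 ])) [ 0.45099884 -0.23356186  0.06505216] [-0.93282909 -0.0162039   0.77156627]
```

Request:
{"op": "play_rows", "data": {
  "series": [
    [0, 0, 0, 0, 0, 0],
    [0, 0, 0, 0, 0, 0],
    [0, 0, 0, 0, 0, 0],
    [0, 0, 0, 0, 0, 0],
    [0, 0, 0, 0, 0, 0]
  ],
  "hand": 1
}}

```text
time: 5.5
position: [0.4527, -0.2345, 0.0669]
tcp_rot: [0.001, 0.766, 0.643, 0.001]
wrist_force: [-1.1, -0.3, 6.6]
gripper_width: 0.337
```

Request:
{"op": "play_rows", "data": {
  "series": [
    [0, 0, 0, 0, 0, 0],
    [0, 0, -2, 0, 0, 0],
    [0, 0, -4, 0, 0, 0],
    [0, 0, -6, 0, 0, 0],
    [0, 0, -8, 0, 0, 0]
  ]
}}

```text
time: 6.0
position: [0.4517, -0.2339, 0.1468]
tcp_rot: [0.001, 0.766, 0.643, 0.0]
wrist_force: [0.3, 0.1, -0.6]
gripper_width: 0.338
```

```bash
python3 - w2 <<'E'
exec(open('meas.py').read())
print(plan([.57,-.175,.13],down(80)),plan([.57,-.175,.018],down(80)),T()[:3,3],readout.sense()['wrist_force'])
E
```

```text
(array([ 7.91, 10.44,  2.  ]), array([0.39, 0.07, 0.06])) (array([ 7.93, 10.37, 13.2 ]), array([0.39, 0.07, 0.06])) [ 0.45334343 -0.23488077  0.14943263] [0.5181894  0.05034965 0.19552907]
```

View pics/w2.png

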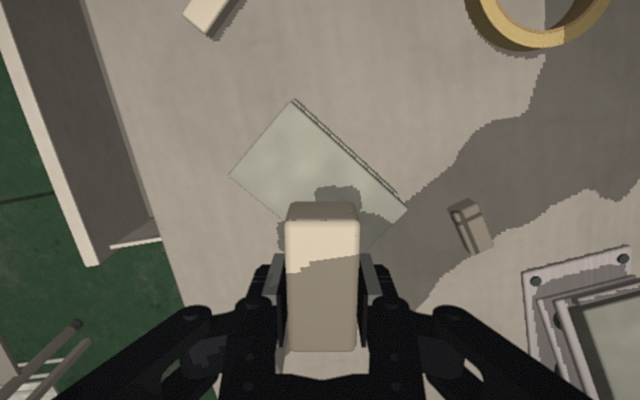

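Request:
{"op": "play_rows", "data": {
  "series": [
    [2.6, 3.5, 0, 0, 0, 0],
    [5.2, 7, 0.5, 0, 0, 0],
    [7.9, 10.4, 2, 0, 0, 0],
    [7.9, 10.4, 5, 0, 0, 0],
    [7.9, 10.4, 8, 0, 0, 0]
  ]
}}

```text
time: 6.55
position: [0.5705, -0.1722, 0.065]
tcp_rot: [0.001, 0.764, 0.645, 0.002]
wrist_force: [-0.1, 0.2, -1.3]
gripper_width: 0.34
```

Request:
{"op": "play_rows", "data": {
  "series": [
    [0, 0, 1, 0, 0, 0],
    [0, 0, 2.5, 0, 0, 0],
    [0, 0, 3, 0, 0, 0],
    [0, 0, 3.5, 0, 0, 0],
    [0, 0, 3.5, 0, 0, 0]
  ]
}}

```text
time: 7.05
position: [0.5678, -0.1743, 0.03]
tcp_rot: [0.0, 0.766, 0.643, 0.0]
wrist_force: [-0.2, -0.4, -1.3]
gripper_width: 0.34
```

Gently down from z = 0.030 until contact.

Request:
{"op": "play_rows", "data": {
  "series": [
    [0, 0, 0.3, 0, 0, 0],
    [0, 0, 0.6, 0, 0, 0],
    [0, 0, 0.8, 0, 0, 0],
    [0, 0, 0.9, 0, 0, 0],
    [0, 0, 0.9, 0, 0, 0]
  ]
}}

```text
time: 7.55
position: [0.5676, -0.174, 0.0207]
tcp_rot: [-0.0, 0.766, 0.643, -0.0]
wrist_force: [-0.4, -0.3, -1.2]
gripper_width: 0.339
```

Request:
{"op": "play_rows", "data": {
  "series": [
    [0, 0, 0.1, 0, 0, 0],
    [0, 0, 0.2, 0, 0, 0],
    [0, 0, 0.2, 0, 0, 0]
  ]
}}

```text
time: 7.85
position: [0.5677, -0.1741, 0.0192]
tcp_rot: [0.0, 0.766, 0.643, 0.0]
wrist_force: [-1.0, 1.0, 2.4]
gripper_width: 0.334
```

Request:
{"op": "play_rows", "data": {
  "series": [
    [0, 0, 0, 0, 0, 0],
    [0, 0, 0, 0, 0, 0],
    [0, 0, 0, 0, 0, 0],
    [0, 0, -1, 0, 0, 0],
    [0, 0, -3, 0, 0, 0]
  ],
  "hand": 0.4
}}

```text
time: 8.35
position: [0.5666, -0.1737, 0.0483]
tcp_rot: [-0.001, 0.766, 0.643, -0.001]
wrist_force: [0.6, -0.8, 0.5]
gripper_width: 0.601
```

Request:
{"op": "play_rows", "data": {
  "series": [
    [0, 0, -5, 0, 0, 0],
    [0, 0, -10, 0, 0, 0],
    [0, 0, -15, 0, 0, 0],
    [0, 0, -19, 0, 0, 0],
    [0, 0, -19, 0, 0, 0]
  ]
}}

```text
time: 8.85
position: [0.5713, -0.1757, 0.2458]
tcp_rot: [0.005, 0.766, 0.643, 0.004]
wrist_force: [1.2, -0.5, 0.6]
gripper_width: 0.598
```

```bash
python3 - w3 <<'E'
exec(open('meas.py').read())
q=sel(.5,.62,-.24,-.11,.02,.05);print(yaw_rect(q),np.median(q[:,2]))
print(T()[:3,3])
# block approach: via
a=pose([.50,-.03,.28],down(57));print(plan(a[:3,3],a[:3,:3]))
print(plan([.46,.17,.25],down(33),a))
E
```

```text
(array([ 0.54903644, -0.16891182]), (117.2488021850586, 97.56128692626953), 89.7459487915039) 0.027740186779354775
[ 0.56955478 -0.17475861  0.24273697]
(array([13.06, -9.32, -3.8 ]), array([ 0.44, -0.09, 23.07]))
(array([ 14.59, -14.25,   3.  ]), array([ 0.,  0., 24.]))
```

View pics/w3.png

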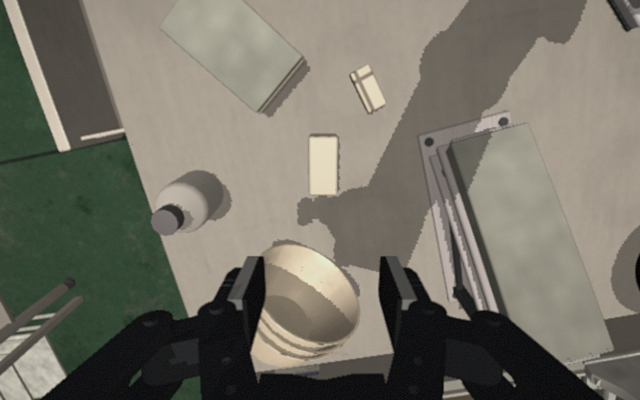

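Request:
{"op": "play_rows", "data": {
  "series": [
    [3, -2, -2, 0, 0, 6],
    [6, -4, -3.8, 0, 0, 12],
    [9, -6, -3.8, 0, 0, 18],
    [12, -8, -3.8, 0, 0, 23],
    [12, -8, -3.8, 0, 0, 23]
  ]
}}

```text
time: 9.4
position: [0.5061, -0.0363, 0.2749]
tcp_rot: [-0.003, 0.877, 0.481, -0.002]
wrist_force: [0.8, -0.3, -0.8]
gripper_width: 0.598
```

```bash
cat > stone.py <<'E'
exec(open('meas.py').read())
st=sel(.5,.8,-.12,.1,.05,.25)
best=None;rng=np.random.default_rng(0)
for _ in range(800):
    a=st[rng.choice(len(st),3)];nn=np.cross(a[1]-a[0],a[2]-a[0]);l=np.linalg.norm(nn)
    if l<1e-6: continue
    nn/=l; nn*=np.sign(nn[2]) 
    if abs(nn[2]-np.cos(np.pi/6))>.04: continue
    k=abs((st-a[0])@nn)<.002
    if best is None or k.sum()>best.sum(): best=k
q=st[best];c=q.mean(0);U,S,V=np.linalg.svd(q-c,full_matrices=False);nn=V[2]*np.sign(V[2,2])
hz=np.array([-nn[0],-nn[1],0]);ey=np.cross(nn,hz);ey/=np.linalg.norm(ey);ax=np.cross(ey,nn)
uv=np.c_[(q-c)@ax,(q-c)@ey]
(cc,wh,a)=cv2.minAreaRect((uv*1000).astype(np.float32));a=(a+45)%90-45
print('n',nn,'tilt',np.degrees(np.arccos(nn[2])),'yaw',np.degrees(np.arctan2(ax[1],ax[0])),'edge angle in plane',a,wh,len(q),'centre',c+ax*cc[0]/1e3+ey*cc[1]/1e3)
E
python3 - w4 <<'E'
exec(open('stone.py').read())
print(T()[:3,3])
print(plan([.46,.17,.25],down(33)))
E
```

```text
n [-0.49732764 -0.04970168  0.86613796] tilt 29.98710005402615 yaw 5.707047110771305 edge angle in plane -0.0266265869140625 (72.26364135742188, 199.56304931640625) 7499 centre [ 0.63902116 -0.01110474  0.11282299]
[ 0.50743133 -0.03903221  0.2753552 ]
(array([ 15.06, -15.24,   2.58]), array([-0.2 ,  0.12, 24.41]))
```

View pics/w4.png

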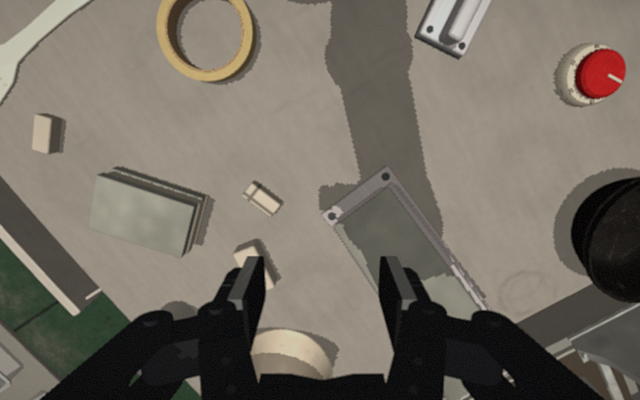

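Request:
{"op": "play_rows", "data": {
  "series": [
    [3, -3, 0, 0, 0, 6],
    [6, -6, 0, 0, 0, 12],
    [9, -9, 0, 0, 0, 18],
    [12, -12, 1, 0, 0, 24.4],
    [15, -15, 2.6, 0, 0, 24.4]
  ]
}}

```text
time: 9.95
position: [0.466, 0.1658, 0.2507]
tcp_rot: [0.0, 0.96, 0.28, 0.001]
wrist_force: [0.7, 0.2, -0.0]
gripper_width: 0.598
```

```bash
python3 - w5 <<'E'
exec(open('meas.py').read())
q=sel(.36,.52,.08,.25,.01,.07);print(yaw_rect(q)); q=sel(.36,.52,.08,.25,.049,.07);print(yaw_rect(q),np.median(q[:,2]),len(q))
q=sel(.36,.52,.08,.25,.014,.024);print('base',yaw_rect(q),len(q))
print(T()[:3,3],plan([.4395,.169,.12],down(33)))
E
```

```text
(array([0.44095645, 0.17133107]), (78.7494125366211, 54.0706787109375), -56.25739669799805)
(array([0.44083038, 0.17165338]), (75.762451171875, 16.06393814086914), -56.362464904785156) 0.053456319757143544 1278
base (array([0.44096274, 0.17132169]), (78.72683715820312, 54.0706787109375), -56.25739669799805) 2506
[0.46212577 0.17391125 0.24751345] (array([-2.12, -0.78, 12.76]), array([-0.23,  0.18,  0.2 ]))
```

View pics/w5.png

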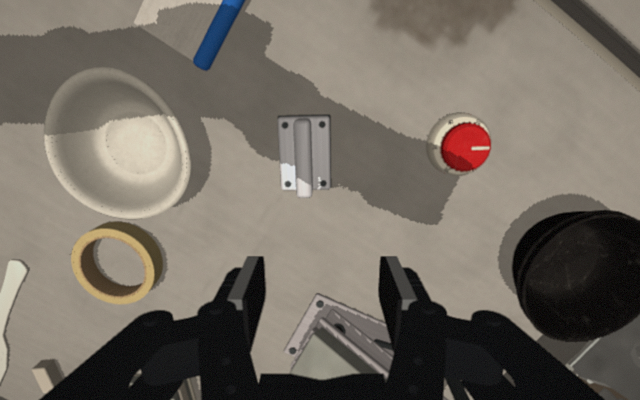

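Request:
{"op": "play_rows", "data": {
  "series": [
    [-1, 0, 3, 0, 0, 0],
    [-2, -1, 6, 0, 0, 0],
    [-2, -1, 8, 0, 0, 0],
    [-2, -1, 8, 0, 0, 0],
    [-2, -1, 8, 0, 0, 0]
  ]
}}

```text
time: 10.5
position: [0.4436, 0.1619, 0.1706]
tcp_rot: [0.001, 0.96, 0.281, -0.0]
wrist_force: [1.5, -0.6, -0.0]
gripper_width: 0.601
```

```bash
python3 - w6 <<'E'
exec(open('meas.py').read())
q=sel(.36,.52,.08,.25,.01,.07);print(yaw_rect(q)); q=sel(.36,.52,.08,.25,.049,.07);c,_,a=yaw_rect(q);print(c,_,a,np.median(q[:,2]),len(q))
print(T()[:3,3],plan([*c,.046],down(a+90)),plan([.4402,.1705,.046],down(a+90)))
E
```

```text
(array([0.44092923, 0.17144348]), (78.37334442138672, 54.029048919677734), -56.15830993652344)
[0.4405928  0.17183472] (74.75321197509766, 15.972420692443848) -56.609779357910156 0.05349917076067871 2070
[0.44417489 0.16229159 0.17124563] (array([ 0.2 , -1.01, 12.52]), array([ 0.05, -0.05, -0.79])) (array([ 0.1 , -0.92, 12.52]), array([ 0.05, -0.05, -0.79]))
```

View pics/w6.png

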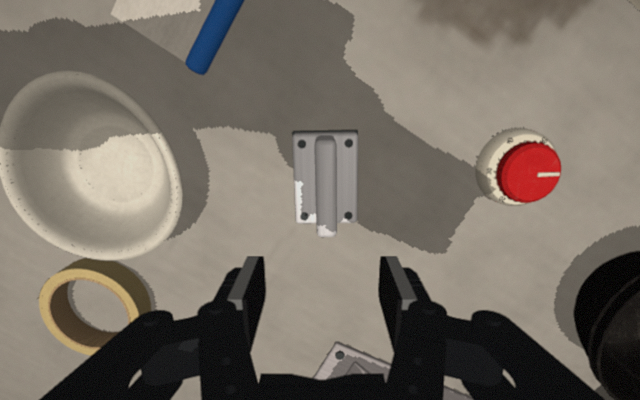

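Request:
{"op": "play_rows", "data": {
  "series": [
    [0.2, -1, 3, 0, 0, -0.8],
    [0.2, -1, 6.5, 0, 0, -0.8],
    [0.2, -1, 10, 0, 0, -0.8],
    [0.2, -1, 12.5, 0, 0, -0.8],
    [0.2, -1, 12.5, 0, 0, -0.8]
  ]
}}

```text
time: 11.05
position: [0.4393, 0.1721, 0.0444]
tcp_rot: [0.0, 0.958, 0.288, -0.001]
wrist_force: [-0.2, 0.5, 0.2]
gripper_width: 0.599
```

Run:
```python
from h import *
print(T()[:3,3],plan([.4407,.1715,.046],down(33.5)))
```

```text
[0.43934469 0.17205502 0.04442216] (array([ 0.08,  0.12, -0.16]), array([-0.04,  0.13, -0.06]))
```

Request:
{"op": "play_rows", "data": {
  "series": [
    [0.1, 0.1, -0.1, 0, 0, 0],
    [0.1, 0.1, -0.1, 0, 0, 0],
    [0.1, 0.1, -0.1, 0, 0, 0],
    [0.1, 0.1, -0.1, 0, 0, 0],
    [0.1, 0.1, -0.1, 0, 0, 0]
  ],
  "hand": 1
}}

```text
time: 11.55
position: [0.4416, 0.1724, 0.0484]
tcp_rot: [-0.0, 0.958, 0.288, 0.002]
wrist_force: [-1.4, -2.0, 7.1]
gripper_width: 0.167
```

Request:
{"op": "play_rows", "data": {
  "series": [
    [0, 0, 0, 0, 0, 0],
    [0, 0, 0, 0, 0, 0]
  ]
}}

```text
time: 11.75
position: [0.4416, 0.1724, 0.0484]
tcp_rot: [-0.0, 0.958, 0.288, 0.002]
wrist_force: [0.2, -0.4, 8.1]
gripper_width: 0.171
```

Request:
{"op": "play_rows", "data": {
  "series": [
    [0, 0, -2, 0, 0, 0],
    [0, 0, -5, 0, 0, 0],
    [0, 0, -10, 0, 0, 0],
    [0, 0, -15, 0, 0, 0],
    [0, 0, -18, 0, 0, 0]
  ]
}}

```text
time: 12.25
position: [0.4412, 0.1724, 0.2304]
tcp_rot: [-0.001, 0.958, 0.288, 0.002]
wrist_force: [0.4, 0.1, -3.9]
gripper_width: 0.167
```

Request:
{"op": "play_rows", "data": {
  "series": [
    [0, 0, 0, 0, 0, 0],
    [0, 0, 0, 0, 0, 0],
    [0, 0, 0, 0, 0, 0]
  ]
}}

```text
time: 12.55
position: [0.4389, 0.172, 0.2256]
tcp_rot: [0.0, 0.958, 0.288, -0.002]
wrist_force: [0.7, -0.0, -2.7]
gripper_width: 0.172
```

```bash
python3 - w7 <<'E'
exec(open('meas.py').read())
p2,_,_,_,W2=look('side','s7')
cv2.imwrite('pics/s7z.png',cv2.resize(p2[60:260,160:420],None,fx=3,fy=3))
M=T();s=readout.sense();print(M[:3,3],s['wrist_force'],s['ft_torque'])
C=(np.linalg.inv(M)@np.c_[P,np.ones(len(P))].T).T[:,:3]
k=(abs(C[:,0])<.035)&(abs(C[:,1])<.05)&(C[:,2]>0.0)&(C[:,2]<.07);C=C[k]
for z in np.arange(-.01,.07,.005):
    q=C[(C[:,2]>=z)&(C[:,2]<z+.005)]
    if len(q): print(round(z,3),len(q),q.min(0).round(4),q.max(0).round(4))
q=C[(abs(C[:,0])<.03)&(C[:,2]>.02)&(C[:,2]<.04)]
if len(q)>20:
    A=np.c_[q[:,:2],np.ones(len(q))];print('plane',np.linalg.lstsq(A,q[:,2],rcond=None)[0],len(q))
E
```

```text
[0.43921204 0.17179241 0.22527359] [ 0.10999818  0.65293308 -2.75419911] [-0.03572461 -0.01341877  0.02468976]
0.0 370 [-0.0207 -0.0385  0.    ] [ 0.0204 -0.0067  0.005 ]
0.005 155 [-0.014  -0.0382  0.005 ] [ 0.0136 -0.0109  0.0099]
0.01 102 [-0.0083 -0.0383  0.01  ] [ 0.0074 -0.0341  0.015 ]
0.015 101 [-0.0084 -0.0381  0.015 ] [ 0.0076 -0.0338  0.02  ]
0.02 81 [-0.0083 -0.0383  0.02  ] [ 0.0076 -0.0337  0.025 ]
0.025 4816 [-0.027  -0.0389  0.025 ] [0.0258 0.0095 0.03  ]
0.03 1151 [-0.0276 -0.0394  0.03  ] [0.0267 0.0136 0.035 ]
0.035 230 [-0.0267 -0.0393  0.035 ] [ 0.0254 -0.0381  0.04  ]
0.04 457 [-0.0286 -0.0403  0.04  ] [ 0.027  -0.0353  0.045 ]
0.045 47 [-0.028  -0.0399  0.045 ] [ 0.0267 -0.0389  0.0466]
plane [ 0.00613392 -0.03250251  0.02888182] 6278
```

View pics/w7.png

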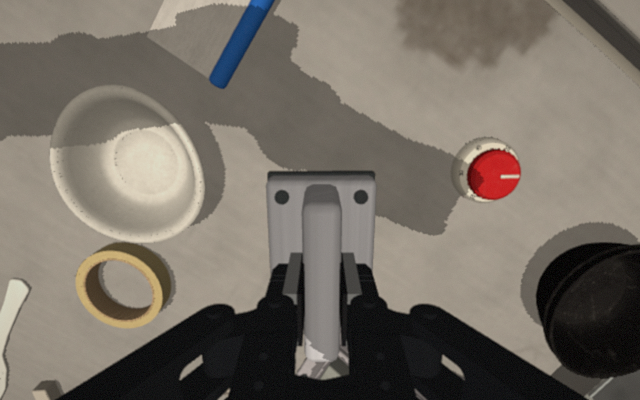

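View pics/s7z.png

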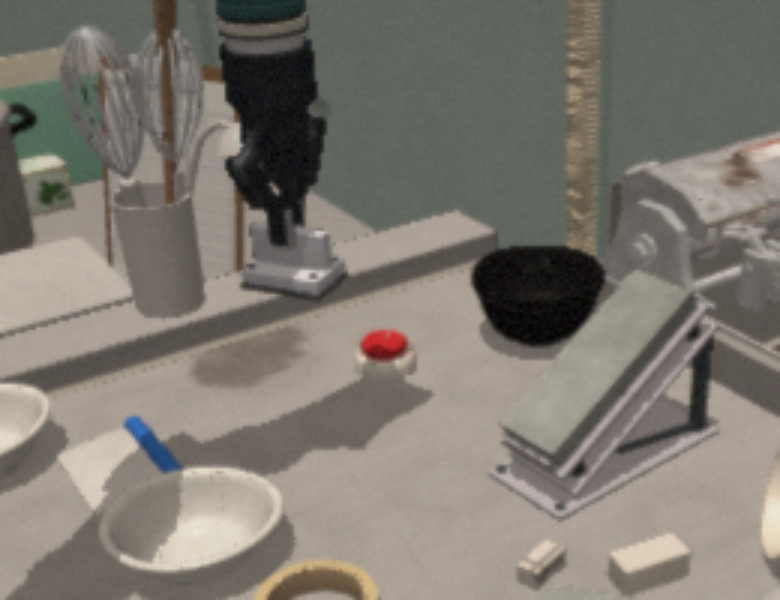

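```bash
python3 - w8 <<'E'
exec(open('meas.py').read())
M=T();s=readout.sense();print(M[:3,3],s['wrist_force'])
t=P[(abs(P[:,2])<.006)];A=np.c_[t[:,:2],np.ones(len(t))];print('table',np.linalg.lstsq(A,t[:,2],rcond=None)[0],len(t))
C=(np.linalg.inv(M)@np.c_[P,np.ones(len(P))].T).T[:,:3]
k=(abs(C[:,0])<.026)&(abs(C[:,0])>.015)&(C[:,1]<-.0)&(C[:,1]>-.037)&(C[:,2]>.022)&(C[:,2]<.036);q=C[k]
for _ in range(3):
    A=np.c_[q[:,:2],np.ones(len(q))];x=np.linalg.lstsq(A,q[:,2],rcond=None)[0];r=q[:,2]-A@x;print('plane',x,len(q),r.std());q=q[abs(r)<2*r.std()]
k=(abs(C[:,0])<.006)&(C[:,1]<-.012)&(C[:,1]>-.034)&(C[:,2]<.005)&(C[:,2]>-.015);q=C[k]
for _ in range(3):
    A=np.c_[q[:,:2],np.ones(len(q))];x=np.linalg.lstsq(A,q[:,2],rcond=None)[0];r=q[:,2]-A@x;print('rib',x,len(q),r.std());q=q[abs(r)<2*r.std()]
E
```

```text
[0.43947733 0.17176414 0.225342  ] [ 0.17752284 -0.21846223 -2.82418067]
table [-7.11303480e-04 -4.20336238e-05  1.77640731e-04] 163892
plane [0.01050522 0.01339341 0.02973208] 3070 0.0007820620006927858
plane [0.00974346 0.00960266 0.02968756] 2909 0.0006598985341111924
plane [0.00958944 0.00695119 0.0296663 ] 2759 0.0005883505394137716
rib [ 0.0332436   0.00047804 -0.0053369 ] 1565 0.0006286804568295748
rib [ 0.03000796  0.00190655 -0.00531714] 1487 0.00053630158235053
rib [ 0.03042833  0.00298361 -0.00529206] 1427 0.0004941957687629472
```

```bash
cat >> h.py <<'E'
C0=np.array([.639,-.0111,.1128]);ps=np.radians(5.7);th=np.radians(30)
XS=np.array([np.cos(th)*np.cos(ps),np.cos(th)*np.sin(ps),np.sin(th)]);YS=np.array([-np.sin(ps),np.cos(ps),0]);NS=np.cross(XS,YS)
RS=np.stack([-YS,-XS,-NS],1); HB=.0487
def stn(s,h,y=0): return C0+s*XS+y*YS+(h+HB)*NS
def instone(M=None):
    M=T() if M is None else M
    d=M[:3,3]-C0; return np.array([d@XS,d@YS,d@NS-HB])*1000, R.from_matrix(RS.T@M[:3,:3]).as_rotvec(degrees=True)
E
python3 - <<'E'
from h import *
print(np.linalg.det(RS),stn(-.058,.06))
a=[.47,.08,.30]
print(plan(a,down(-84.3)));print(plan(stn(-.058,.06),RS,pose(a,down(-84.3))))
E
```

```text
1.0 [ 0.53493761 -0.02148681  0.17793696]
(array([-2.54,  9.34, -7.46]), array([  0.2 ,   0.12, 117.78]))
(array([10.74, -5.45, 12.21]), array([30.,  0.,  0.]))
```

Request:
{"op": "play_rows", "data": {
  "series": [
    [-0.5, 2, -2, 0, 0, 8.5],
    [-1, 4, -4, 0, 0, 17],
    [-1.5, 6, -6, 0, 0, 25.5],
    [-2, 8, -7.5, 0, 0, 34],
    [-2.5, 9.3, -7.5, 0, 0, 42.5]
  ]
}}

```text
time: 13.2
position: [0.4727, 0.0792, 0.303]
tcp_rot: [-0.0, 0.997, -0.083, 0.002]
wrist_force: [0.9, 0.1, -2.5]
gripper_width: 0.165
```

Request:
{"op": "play_rows", "data": {
  "series": [
    [0, 0, 0, 0, 0, 8.5],
    [0, 0, 0, 0, 0, 17],
    [0, 0, 0, 0, 0, 25.5],
    [0, 0, 0, 0, 0, 34],
    [0, 0, 0, 0, 0, 42.5]
  ]
}}

```text
time: 13.7
position: [0.4703, 0.0807, 0.3007]
tcp_rot: [0.001, 0.899, -0.438, -0.001]
wrist_force: [-0.1, 0.4, -2.4]
gripper_width: 0.172
```

Request:
{"op": "play_rows", "data": {
  "series": [
    [0, 0, 0, 0, 0, 8.5],
    [0, 0, 0, 0, 0, 17],
    [0, 0, 0, 0, 0, 25.5],
    [0, 0, 0, 0, 0, 32.8],
    [0, 0, 0, 0, 0, 32.8]
  ]
}}

```text
time: 14.2
position: [0.4704, 0.0809, 0.3007]
tcp_rot: [0.002, 0.741, -0.671, 0.0]
wrist_force: [-0.2, -0.3, -2.6]
gripper_width: 0.166
```

Run:
```python
from h import *
s=readout.sense();print(T()[:3,3],s['joint_positions'].round(2),s['wrist_force'])
print(plan(stn(-.058,.06),RS))
```

```text
[0.47041095 0.08092408 0.30065895] [-1.13  0.37  1.14  2.12 -0.43  0.91 -1.22] [-0.24903239 -0.28379974 -2.58516817]
(array([10.8 , -5.43, 12.28]), array([ 3.013e+01, -1.300e-01,  1.000e-02]))
```

Request:
{"op": "play_rows", "data": {
  "series": [
    [3, -1.5, 1, 7.5, 0, 0],
    [6, -3, 3, 15, 0, 0],
    [9, -4.5, 6, 22.5, 0, 0],
    [10.8, -5.4, 9, 30, 0, 0],
    [10.8, -5.4, 11, 30, 0, 0]
  ]
}}

```text
time: 14.7
position: [0.5421, 0.0063, 0.232]
tcp_rot: [-0.181, 0.73, -0.645, 0.136]
wrist_force: [1.9, 1.2, -3.4]
gripper_width: 0.168
```

Request:
{"op": "play_rows", "data": {
  "series": [
    [0, 0, 0, 0, 0, 0],
    [0, 0, 0, 0, 0, 0],
    [0, 0, 0, 0, 0, 0]
  ]
}}

```text
time: 15.0
position: [0.5434, 0.0068, 0.2338]
tcp_rot: [-0.181, 0.729, -0.645, 0.136]
wrist_force: [0.2, -0.4, -3.1]
gripper_width: 0.171
```

Run:
```python
from h import *
s=readout.sense();print(T()[:3,3],s['joint_positions'].round(2),s['wrist_force'])
print(instone());print(plan(stn(-.058,.03),RS))
look('side','s9');p,*_=look('scene','c9')
```

```text
[0.54337157 0.0067536  0.23381919] [-0.44  0.3   0.46  2.33 -1.17  0.23 -0.36] [ 0.19441756 -0.35616665 -3.10599827]
(array([-20.36192535,  27.26311377, 102.79688313]), array([-3.87008559, -2.60531148, -0.61186088]))
(array([3.02, 3.3 , 7.39]), array([3.87, 2.61, 0.61]))
```

View pics/s9.png

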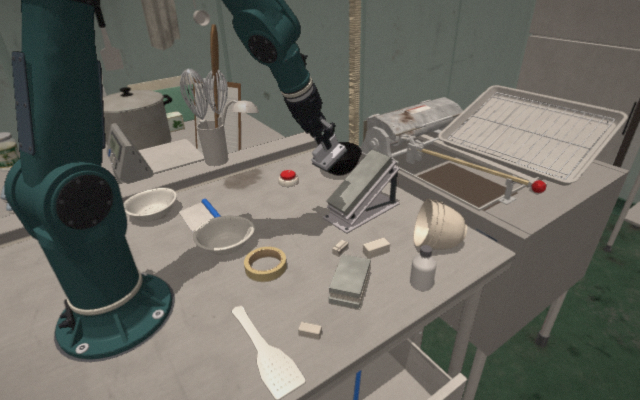

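Request:
{"op": "play_rows", "data": {
  "series": [
    [1, 1, 0.5, 2, 1, 0.6],
    [2, 2, 1, 3.8, 2.6, 0.6],
    [3, 3.3, 2, 3.8, 2.6, 0.6],
    [3, 3.3, 3, 3.8, 2.6, 0.6],
    [3, 3.3, 4.5, 3.8, 2.6, 0.6]
  ]
}}

```text
time: 15.6
position: [0.5479, -0.0252, 0.2082]
tcp_rot: [-0.177, 0.721, -0.652, 0.154]
wrist_force: [0.6, 0.5, -3.1]
gripper_width: 0.17
```

Request:
{"op": "play_rows", "data": {
  "series": [
    [0, 0, 0, 0, 0, 0],
    [0, 0, 0, 0, 0, 0]
  ]
}}

```text
time: 15.8
position: [0.548, -0.0247, 0.2078]
tcp_rot: [-0.177, 0.722, -0.651, 0.154]
wrist_force: [-0.7, 0.1, -3.4]
gripper_width: 0.172
```

Run:
```python
from h import *
s=readout.sense();print(T()[:3,3],s['joint_positions'].round(2),s['wrist_force'])
print(instone());print(plan(stn(-.058,.03),RS))
```

```text
[ 0.54796822 -0.02469091  0.20781039] [-0.07  0.33  0.08  2.34 -1.53  0.08  0.04] [-0.71770945  0.11675496 -3.40364106]
(array([-32.10984011,  -4.4824609 ,  79.54717408]), array([-2.84580048, -0.5777209 , -0.01909516]))
(array([-0.4 ,  2.34,  5.08]), array([2.85, 0.58, 0.02]))
```

Run:
```python
from h import *
print(plan([.465,.03,.20],down(-84.3)))
```

```text
(array([-6.3 ,  7.22, -2.76]), array([-27.15,   0.56,   0.17]))
```

Request:
{"op": "play_rows", "data": {
  "series": [
    [-1, 1, -2, -6, 0, 0],
    [-2.5, 3, -2.8, -13, 0, 0],
    [-4, 4.5, -2.8, -20, 0, 0],
    [-6.3, 7.2, -2.8, -27, 0.5, 0],
    [-6.3, 7.2, -2.8, -27, 0.5, 0]
  ]
}}

```text
time: 16.3
position: [0.4564, 0.0317, 0.2]
tcp_rot: [-0.017, 0.743, -0.669, 0.009]
wrist_force: [0.3, -0.6, -4.2]
gripper_width: 0.169
```

Request:
{"op": "play_rows", "data": {
  "series": [
    [0, 0, 0, 0, 0, 0],
    [0, 0, 0, 0, 0, 0]
  ]
}}

```text
time: 16.5
position: [0.4656, 0.0298, 0.2009]
tcp_rot: [-0.023, 0.743, -0.668, 0.017]
wrist_force: [0.1, 0.0, -3.4]
gripper_width: 0.167
```

Run:
```python
from h import *
s=readout.sense();print(T()[:3,3],s['joint_positions'].round(2),s['wrist_force'])
print(plan([.465,.03,.06],down(-84.3)))
```

```text
[0.46557617 0.02975952 0.2008844 ] [-0.8   0.43  0.85  2.27 -0.61  0.6  -0.96] [ 0.06587452  0.02768604 -3.35770009]
(array([ 0.05,  0.85, 14.06]), array([-3.24,  0.35,  0.37]))
```

Request:
{"op": "play_rows", "data": {
  "series": [
    [0, 0.3, 3, -3.2, 0.3, 0.4],
    [0, 0.5, 7, -3.2, 0.3, 0.4],
    [0, 0.8, 11, -3.2, 0.3, 0.4],
    [0, 0.8, 14, -3.2, 0.3, 0.4],
    [0, 0.8, 14, -3.2, 0.3, 0.4]
  ]
}}

```text
time: 17.0
position: [0.4616, 0.0286, 0.0586]
tcp_rot: [0.001, 0.739, -0.674, -0.004]
wrist_force: [-0.7, 0.1, -1.1]
gripper_width: 0.169
```

Run:
```python
from h import *
s=readout.sense();print(T()[:3,3],s['joint_positions'].round(2),s['wrist_force'])
print(plan([.465,.03,.05],down(-84.3)))
```

```text
[0.46157192 0.0286479  0.05864546] [-0.5   0.67  0.47  2.32 -0.93  0.36 -0.69] [-0.65973921  0.07652287 -1.13226474]
(array([-0.1 , -0.36,  0.86]), array([ 0.4 ,  0.2 , -0.39]))
```

Request:
{"op": "play_rows", "data": {
  "series": [
    [0, 0, 0.4, 0.4, 0.2, 0],
    [0, 0, 0.8, 0.4, 0.2, 0],
    [0, 0, 1.0, 0.4, 0.2, 0],
    [0, 0, 1.0, 0.4, 0.2, 0]
  ]
}}

```text
time: 17.4
position: [0.4638, 0.03, 0.0513]
tcp_rot: [-0.001, 0.74, -0.672, 0.002]
wrist_force: [-0.0, -0.3, -1.7]
gripper_width: 0.167
```

Request:
{"op": "play_rows", "data": {
  "series": [
    [0, 0, 0.2, 0, 0, 0],
    [0, 0, 0.3, 0, 0, 0],
    [0, 0, 0.3, 0, 0, 0]
  ]
}}

```text
time: 17.7
position: [0.464, 0.0302, 0.0485]
tcp_rot: [-0.002, 0.74, -0.672, 0.002]
wrist_force: [-0.3, 0.7, 8.5]
gripper_width: 0.169
```

Request:
{"op": "play_rows", "data": {
  "series": [
    [0, 0, 0, 0, 0, 0],
    [0, 0, 0, 0, 0, 0],
    [0, 0, -1, 0, 0, 0],
    [0, 0, -3, 0, 0, 0],
    [0, 0, -5, 0, 0, 0]
  ],
  "hand": 0.4
}}

```text
time: 18.2
position: [0.4627, 0.0298, 0.0978]
tcp_rot: [-0.0, 0.74, -0.672, 0.001]
wrist_force: [0.7, -0.9, -1.0]
gripper_width: 0.601
```

```bash
cat >> h.py <<'E'
def blk(pos,yaw,rel=-20):
    """tool R when block lies flat with yaw, tool x = -block y, pitched rel about tool x"""
    return down(yaw-90)@R.from_rotvec([rel,0,0],degrees=True).as_matrix()
E
python3 - w10 <<'E'
exec(open('meas.py').read())
q=sel(.40,.53,-.05,.1,.045,.07);print(yaw_rect(q),np.median(q[:,2]),len(q))
q=sel(.40,.53,-.05,.1,.014,.024);print(yaw_rect(q),np.median(q[:,2]),len(q))
s=readout.sense();print(T()[:3,3],s['joint_positions'].round(2),s['wrist_force'])
for z in(.12,.053): print(plan([.464,.03,z],blk(0,5.7)))
E
```

```text
(array([0.46367767, 0.03054701]), (75.07624816894531, 16.031814575195312), 5.462547302246094) 0.05352916217455275 3631
(array([0.46335669, 0.03055887]), (77.99727630615234, 54.174896240234375), 5.286145210266113) 0.01887206807288737 6276
[0.46411242 0.02975373 0.09996274] [-0.6   0.6   0.6   2.31 -0.84  0.45 -0.77] [ 0.35336646 -0.57289752  1.02859494]
(array([-0.02, -0.  , -2.  ]), array([-20.36,  -0.05,  -0.23]))
(array([-0.03,  0.04,  4.7 ]), array([-20.36,  -0.05,  -0.23]))
```

View pics/w10.png

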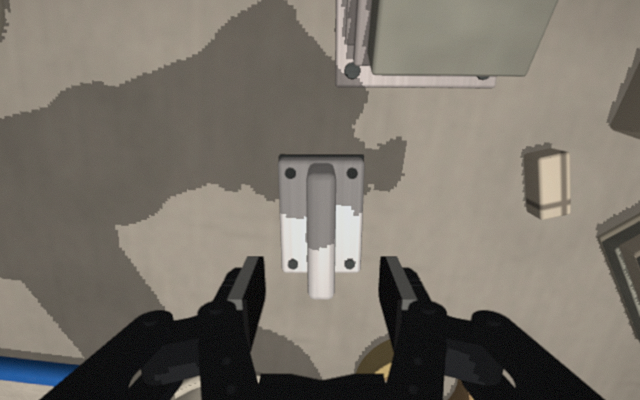

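Request:
{"op": "play_rows", "data": {
  "series": [
    [0, 0, -2, -7, 0, 0],
    [0, 0, -2, -14, 0, 0],
    [0, -0.3, -2, -20.4, 0, 0],
    [0, -0.3, -1, -20.4, 0, 0],
    [0, -0.3, 1, -20.4, 0, 0]
  ]
}}

```text
time: 18.75
position: [0.467, 0.0301, 0.0867]
tcp_rot: [0.129, 0.729, -0.662, -0.116]
wrist_force: [0.0, 0.4, 0.3]
gripper_width: 0.599
```

Request:
{"op": "play_rows", "data": {
  "series": [
    [0, 0, 0, 0, 0, 0],
    [0, 0, 0, 0, 0, 0]
  ]
}}

```text
time: 18.95
position: [0.4644, 0.0299, 0.0872]
tcp_rot: [0.131, 0.728, -0.662, -0.118]
wrist_force: [0.3, 0.0, 0.7]
gripper_width: 0.603
```

Run:
```python
from h import *
s=readout.sense();print(T()[:3,3],s['joint_positions'].round(2),s['wrist_force'])
for z in(.12,.054): print(plan([.4665,.0307,z],blk(0,5.4)))
look('side','s10')
```

```text
[0.4644118  0.02989261 0.08721733] [-0.65  0.8   0.74  2.09 -0.61  0.9  -0.96] [0.2557013  0.01320168 0.72197601]
(array([-0.06,  0.93, -3.15]), array([ 0.29, -0.08,  0.01]))
(array([-0.06, -1.35,  3.04]), array([ 0.29, -0.08,  0.01]))
```

View pics/s10.png

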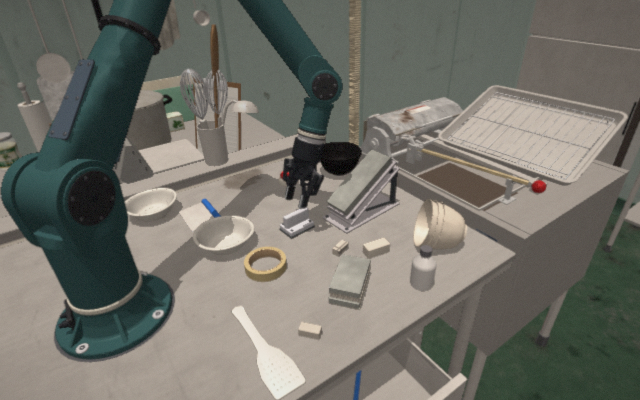

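Request:
{"op": "play_rows", "data": {
  "series": [
    [0, -0.5, 1, 0.3, 0, 0],
    [0, -1, 2, 0.3, 0, 0],
    [-0.1, -1.3, 3, 0.3, 0, 0],
    [-0.1, -1.3, 3, 0.3, 0, 0],
    [-0.1, -1.3, 3, 0.3, 0, 0]
  ]
}}

```text
time: 19.5
position: [0.4675, 0.0313, 0.0545]
tcp_rot: [0.129, 0.729, -0.662, -0.116]
wrist_force: [0.5, -0.0, -0.6]
gripper_width: 0.597
```

Request:
{"op": "play_rows", "data": {
  "series": [
    [0, 0, 0, 0, 0, 0],
    [0, 0, 0, 0, 0, 0],
    [0, 0, 0, 0, 0, 0],
    [0, 0, 0, 0, 0, 0],
    [0, 0, 0, 0, 0, 0]
  ],
  "hand": 1
}}

```text
time: 20.0
position: [0.4682, 0.0309, 0.0552]
tcp_rot: [0.128, 0.729, -0.662, -0.115]
wrist_force: [0.8, -1.8, 3.6]
gripper_width: 0.163
```

```bash
python3 - w11 <<'E'
exec(open('meas.py').read())
s=readout.sense();print(T()[:3,3],s['joint_positions'].round(2),s['wrist_force'],s['gripper_width'])
print(plan([.4665,.0307,.054],blk(0,5.4)))
q=sel(.40,.54,-.05,.1,.014,.024);print(yaw_rect(q),np.median(q[:,2]),len(q))
E
```

```text
[0.46822169 0.03091828 0.05522389] [-0.62  0.84  0.7   2.1  -0.66  0.84 -0.93] [ 1.15655546 -1.17672863  2.69687925] 0.16628322520413003
(array([0.  , 0.12, 0.17]), array([-0.14, -0.14,  0.06]))
(array([0.47032428, 0.03128882]), (65.52761840820312, 54.373680114746094), 5.59982967376709) 0.018867595223184583 6934
```

View pics/w11.png

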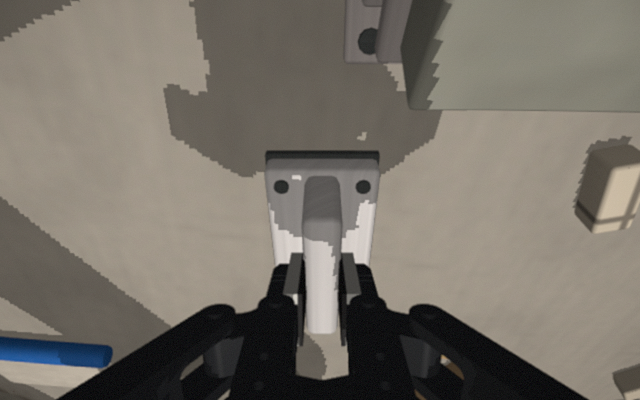

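```bash
cat >> h.py <<'E'
def bl2t(B):
    return B@np.linalg.inv(np.load('Ttb.npy'))
def Bstone(s,h,y=0):
    B=np.eye(4);B[:3,:3]=np.stack([XS,YS,NS],1);B[:3,3]=C0+s*XS+y*YS+h*NS;return B
def Bflat(p,yaw):
    B=np.eye(4);B[:3,:3]=R.from_euler('z',yaw,degrees=True).as_matrix();B[:3,3]=p;return B
def curB(): return T()@np.load('Ttb.npy')
def instone():
    B=curB();d=B[:3,3]-C0;return (np.array([d@XS,d@YS,d@NS])*1000).round(2),R.from_matrix(np.stack([XS,YS,NS],1).T@B[:3,:3]).as_rotvec(degrees=True).round(2)
def pl(Tt,T0=None): return plan(Tt[:3,3],Tt[:3,:3],T0)
E
python3 - <<'E'
from h import *
B=Bflat([.4637,.0305,0],5.45)
Ttb=np.linalg.inv(T())@B;np.save('Ttb.npy',Ttb);print(Ttb.round(4))
t1=bl2t(Bflat([.47,.03,.16],5.45));print(pl(t1))
t2=bl2t(Bstone(-.058,.06));print(t2[:3,3],pl(t2,t1)); t3=bl2t(Bstone(-.058,.0));print(pl(t3,t2)); print(pl(bl2t(Bstone(.058,0)),t3))
E
```

```text
[[ 1.000e-03 -1.000e+00  1.900e-03 -1.000e-04]
 [-9.405e-01 -3.000e-04  3.398e-01 -1.450e-02]
 [-3.398e-01 -2.200e-03 -9.405e-01  5.350e-02]
 [ 0.000e+00  0.000e+00  0.000e+00  1.000e+00]]
(array([  0.14,   4.85, -15.26]), array([0., 0., 0.]))
[ 0.53560625 -0.0214332   0.1858573 ] (array([ 5.74, -6.25,  0.88]), array([30.  ,  0.03, -0.19]))
(array([-0.01, -2.04,  5.64]), array([0., 0., 0.]))
(array([ 1.000e-02, -1.091e+01, -3.940e+00]), array([0., 0., 0.]))
```

Request:
{"op": "play_rows", "data": {
  "series": [
    [0, 1, -3, 0, 0, 0],
    [0, 2.5, -7.5, 0, 0, 0],
    [0.1, 4, -12, 0, 0, 0],
    [0.1, 4.9, -15.3, 0, 0, 0],
    [0.1, 4.9, -15.3, 0, 0, 0]
  ]
}}

```text
time: 20.55
position: [0.4767, 0.0309, 0.2186]
tcp_rot: [0.125, 0.73, -0.663, -0.113]
wrist_force: [0.1, 0.1, -3.3]
gripper_width: 0.168
```

Request:
{"op": "play_rows", "data": {
  "series": [
    [1, -1, 0, 6, 0, 0],
    [2, -2, 0, 12, 0, 0],
    [3, -3.3, 0, 18, 0, 0],
    [4.5, -4.8, 0, 24, 0, 0],
    [5.7, -6.2, 0, 30, 0, 0]
  ]
}}

```text
time: 21.05
position: [0.5364, -0.0198, 0.1928]
tcp_rot: [-0.064, 0.738, -0.669, 0.06]
wrist_force: [1.0, 0.4, -2.7]
gripper_width: 0.164
```

Request:
{"op": "play_rows", "data": {
  "series": [
    [0, 0, 0, 0, 0, 0],
    [0, 0, 0, 0, 0, 0],
    [0, 0, 0, 0, 0, 0]
  ]
}}

```text
time: 21.35
position: [0.5373, -0.0188, 0.1938]
tcp_rot: [-0.064, 0.738, -0.669, 0.059]
wrist_force: [1.0, 0.8, -3.1]
gripper_width: 0.163
```

```bash
python3 - w12 <<'E'
exec(open('meas.py').read())
s=readout.sense();print(T()[:3,3],s['joint_positions'].round(2),s['wrist_force'],s['gripper_width'])
print(instone(), 'to h=25',pl(bl2t(Bstone(-.058,.025))))
look('side','s12')
# block base top tilt in camera: in block frame
Bi=np.linalg.inv(curB());C=(Bi@np.c_[P,np.ones(len(P))].T).T[:,:3]
q=C[(abs(C[:,1])<.026)&(abs(C[:,1])>.014)&(C[:,0]>.012)&(C[:,0]<.036)&(abs(C[:,2]-.019)<.006)]
for _ in range(3):
    A=np.c_[q[:,:2],np.ones(len(q))];x=np.linalg.lstsq(A,q[:,2],rcond=None)[0];r=q[:,2]-A@x;q=q[abs(r)<2*r.std()]
print('base top',x,len(q),r.std())
q=C[(abs(C[:,2]-.012)<.006)&(abs(C[:,1])<.035)&(abs(C[:,0])<.05)];print('edges',np.percentile(q,[1,99],axis=0))
E
```

```text
[ 0.53765428 -0.01883648  0.19391016] [-0.6   0.47  0.75  2.2  -0.74  0.52 -0.77] [ 0.04420411  0.30054494 -2.22496798] 0.16575045517183815
(array([-52.13,   2.39,  65.84]), array([ 0.  ,  0.15, -0.08])) to h=25 (array([ 0.23, -0.83,  4.04]), array([ 0.15,  0.03, -0.07]))
base top [ 0.00214085 -0.00714952  0.01903635] 1753 0.0005829002768841654
edges [[-0.02012898 -0.02664158  0.00642401]
 [ 0.03815562  0.02706858  0.01797946]]
```

View pics/s12.png

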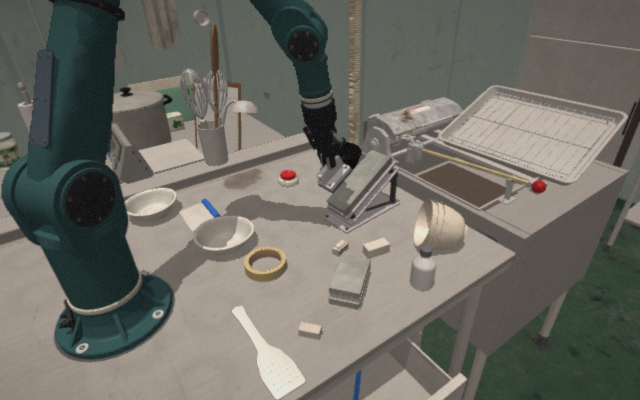

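View pics/w12.png

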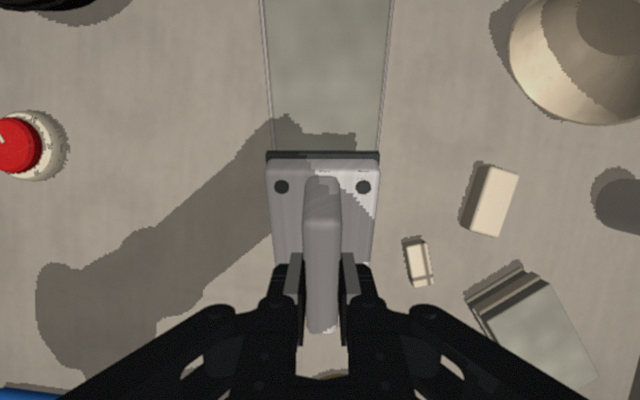

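Request:
{"op": "play_rows", "data": {
  "series": [
    [0.2, -0.2, 1, 0, 0, 0],
    [0.2, -0.5, 2.5, 0, 0, 0],
    [0.2, -0.8, 4, 0, 0, 0],
    [0.2, -0.8, 4, 0, 0, 0],
    [0.2, -0.8, 4, 0, 0, 0]
  ]
}}

```text
time: 21.95
position: [0.5524, -0.0206, 0.1559]
tcp_rot: [-0.064, 0.738, -0.67, 0.059]
wrist_force: [-0.2, -0.0, -3.3]
gripper_width: 0.167
```

Run:
```python
from h import *
s=readout.sense();print(s['joint_positions'].round(2),s['wrist_force'])
print(instone(), 'to h=5',pl(bl2t(Bstone(-.058,.005))))
```

```text
[-0.51  0.54  0.64  2.2  -0.84  0.45 -0.68] [-0.20217566 -0.03916058 -3.26728008]
(array([-58.57,  -0.93,  25.65]), array([-0.06,  0.12, -0.16])) to h=5 (array([-0.09, -0.75,  1.92]), array([ 0.12, -0.01, -0.17]))
```

Request:
{"op": "play_rows", "data": {
  "series": [
    [0, -0.2, 0.6, 0, 0, 0],
    [-0.1, -0.5, 1.2, 0, 0, 0],
    [-0.1, -0.7, 1.9, 0, 0, -0.2],
    [-0.1, -0.7, 1.9, 0, 0, -0.2],
    [-0.1, -0.7, 1.9, 0, 0, -0.2]
  ]
}}

```text
time: 22.45
position: [0.5625, -0.0187, 0.1387]
tcp_rot: [-0.064, 0.739, -0.668, 0.06]
wrist_force: [1.0, 0.6, -2.6]
gripper_width: 0.164
```

Run:
```python
from h import *
s=readout.sense();print(s['joint_positions'].round(2),s['wrist_force'],s['wrist_force']@NS)
print(instone(), 'to h=-4',pl(bl2t(Bstone(-.058,-.004))))
```

```text
[-0.47  0.57  0.59  2.19 -0.88  0.43 -0.65] [ 0.97936168  0.63559599 -2.61678197] -2.7850229283070638
(array([-5.826e+01,  5.000e-02,  5.670e+00]), array([0.01, 0.07, 0.01])) to h=-4 (array([ 0.  , -0.35,  0.9 ]), array([0.07, 0.01, 0.01]))
```

Request:
{"op": "play_rows", "data": {
  "series": [
    [0, -0.1, 0.3, 0, 0, 0],
    [0, -0.2, 0.6, 0, 0, 0],
    [0, -0.3, 0.9, 0, 0, 0],
    [0, -0.3, 0.9, 0, 0, 0]
  ]
}}

```text
time: 22.85
position: [0.5671, -0.0186, 0.1306]
tcp_rot: [-0.065, 0.739, -0.668, 0.06]
wrist_force: [-1.6, -0.3, 3.1]
gripper_width: 0.166
```

Run:
```python
from h import *
s=readout.sense();print(s['joint_positions'].round(2),s['wrist_force'],s['wrist_force']@NS, s['wrist_force']@XS)
print(instone(), 'to h=-6.5',pl(bl2t(Bstone(-.058,-.0065))))
```

```text
[-0.46  0.58  0.57  2.18 -0.9   0.42 -0.64] [-1.64586927 -0.27370971  3.11845582] 3.533120045054378 0.11736822167249678
(array([-58.25,  -0.26,  -3.66]), array([ 0.  ,  0.04, -0.  ])) to h=-6.5 (array([-0.03, -0.12,  0.26]), array([ 0.04,  0.  , -0.  ]))
```

Request:
{"op": "play_rows", "data": {
  "series": [
    [0, -0.1, 0.2, 0, 0, 0],
    [0, -0.1, 0.3, 0, 0, 0],
    [0, -0.1, 0.3, 0, 0, 0]
  ]
}}

```text
time: 23.15
position: [0.5686, -0.0185, 0.1281]
tcp_rot: [-0.065, 0.738, -0.668, 0.06]
wrist_force: [-3.6, -1.3, 5.9]
gripper_width: 0.164
```

Run:
```python
from h import *
s=readout.sense();print(s['joint_positions'].round(2),s['wrist_force'],s['wrist_force']@NS, s['wrist_force']@XS)
print(instone(), pl(bl2t(Bstone(.058,-.0065))));print(pl(bl2t(Bstone(.058,-.0065)),bl2t(Bstone(-.058,-.0065))))
```

```text
[-0.45  0.59  0.57  2.18 -0.9   0.41 -0.63] [-3.62092635 -1.31788888  5.92505078] 6.9982021601176445 -0.27114013687757843
(array([-58.23,  -0.36,  -6.55]), array([-0.  ,  0.02, -0.01])) (array([ -0.03, -10.93,  -3.96]), array([ 0.02, -0.  , -0.01]))
(array([ 1.000e-02, -1.091e+01, -3.940e+00]), array([0., 0., 0.]))
```

Request:
{"op": "play_rows", "data": {
  "series": [
    [0, -0.47, -0.17, 0, 0, 0],
    [0, -1.13, -0.41, 0, 0, 0],
    [0, -1.88, -0.68, 0, 0, 0],
    [0, -2.63, -0.95, 0, 0, 0],
    [0, -3.38, -1.22, 0, 0, 0]
  ]
}}

```text
time: 23.65
position: [0.594, -0.0147, 0.1437]
tcp_rot: [-0.062, 0.739, -0.669, 0.055]
wrist_force: [-9.8, -1.2, 2.9]
gripper_width: 0.167
```

```bash
cat > st.py <<'E'
from h import *
s=readout.sense();f=s['wrist_force'];print(s['time'],s['joint_positions'].round(2),f.round(1),'fn',(f@NS).round(2),'bed',((f@NS+2.8-1.4)/1.2).round(2),'fx', (f@XS).round(2))
print(instone(),'top',pl(bl2t(Bstone(.058,-.0065))),'low',pl(bl2t(Bstone(-.058,-.0065))))
E
python3 st.py
```

```text
23.65 [-0.5   0.6   0.64  2.11 -0.84  0.5  -0.71] [-9.8 -1.2  2.9] fn 7.4 bed 7.33 fx -7.09
(array([-28.8 ,   1.07,  -5.82]), array([ 0.18,  0.65, -0.06])) top (array([ 0.09, -8.09, -2.96]), array([0.65, 0.19, 0.01])) low (array([0.09, 2.77, 1.1 ]), array([0.65, 0.19, 0.01]))
```

Request:
{"op": "play_rows", "data": {
  "series": [
    [0, -0.75, -0.26, 0, 0, 0],
    [0, -1.5, -0.53, 0, 0, 0],
    [0.1, -2.25, -0.8, 0, 0, 0],
    [0.1, -3.0, -1.06, 0, 0, 0],
    [0.1, -3.75, -1.33, 0, 0, 0]
  ]
}}

```text
time: 24.15
position: [0.6283, -0.0124, 0.1631]
tcp_rot: [-0.061, 0.739, -0.669, 0.055]
wrist_force: [-10.2, -0.1, 1.7]
gripper_width: 0.167
```

```bash
python3 st.py
```

```text
24.15 [-0.52  0.62  0.69  2.03 -0.79  0.58 -0.77] [-10.2  -0.1   1.7] fn 6.52 bed 6.6 fx -7.97
(array([10.64, -0.03, -6.21]), array([ 0.18,  0.7 , -0.06])) top (array([-0.02, -4.38, -1.62]), array([0.7 , 0.19, 0.01])) low (array([-0.02,  6.48,  2.46]), array([0.7 , 0.19, 0.01]))
```

Request:
{"op": "play_rows", "data": {
  "series": [
    [0, -0.75, -0.27, 0, 0, 0],
    [0, -1.5, -0.54, 0, 0, 0],
    [0, -2.25, -0.81, 0, 0, 0],
    [0, -3.0, -1.08, 0, 0, 0],
    [0, -3.8, -1.36, 0, 0, 0]
  ]
}}

```text
time: 24.65
position: [0.6632, -0.0091, 0.1831]
tcp_rot: [-0.061, 0.739, -0.669, 0.055]
wrist_force: [-10.8, -2.0, 2.6]
gripper_width: 0.169
```

```bash
python3 st.py
```

```text
24.65 [-0.54  0.64  0.73  1.94 -0.75  0.66 -0.83] [-10.8  -2.    2.6] fn 7.77 bed 7.64 fx -8.17
(array([50.95, -0.19, -6.42]), array([ 0.17,  0.73, -0.06])) top (array([-0.04, -0.59, -0.22]), array([0.73, 0.18, 0.  ])) low (array([-0.04, 10.26,  3.86]), array([0.73, 0.18, 0.  ]))
```

Request:
{"op": "play_rows", "data": {
  "series": [
    [0, -0.3, -0.11, 0, 0, 0],
    [0, -0.5, -0.18, 0, 0, 0],
    [0, -0.5, -0.18, 0, 0, 0]
  ]
}}

```text
time: 24.95
position: [0.6683, -0.0086, 0.1859]
tcp_rot: [-0.061, 0.739, -0.669, 0.055]
wrist_force: [-9.0, -0.5, 3.2]
gripper_width: 0.161
```

```bash
python3 st.py
```

```text
24.95 [-0.54  0.64  0.73  1.92 -0.75  0.67 -0.83] [-9.  -0.5  3.2] fn 7.28 bed 7.23 fx -6.25
(array([56.84, -0.23, -6.55]), array([ 0.16,  0.67, -0.04])) top (array([-0.04, -0.05, -0.03]), array([0.67, 0.17, 0.01])) low (array([-0.04, 10.82,  4.04]), array([0.67, 0.17, 0.01]))
```

Request:
{"op": "play_rows", "data": {
  "series": [
    [0, -0.2, -0.07, 0, 0, 0],
    [0, -0.2, -0.07, 0, 0, 0],
    [0, 0.3, 0.1, 0, 0, 0],
    [0, 0.9, 0.32, 0, 0, 0],
    [0, 1.6, 0.58, 0, 0, 0]
  ]
}}

```text
time: 25.45
position: [0.6625, -0.01, 0.1822]
tcp_rot: [-0.067, 0.738, -0.668, 0.063]
wrist_force: [0.6, -0.8, 8.3]
gripper_width: 0.163
```

```bash
python3 st.py
```

```text
25.45 [-0.54  0.63  0.72  1.95 -0.77  0.63 -0.81] [ 0.6 -0.8  8.3] fn 6.94 bed 6.95 fx 4.56
(array([50.91, -1.3 , -6.95]), array([-0.05, -0.42,  0.02])) top (array([-0.12, -0.69, -0.29]), array([-0.42, -0.05,  0.  ])) low (array([-0.14, 10.25,  3.57]), array([-0.42, -0.05,  0.  ]))
```

Request:
{"op": "play_rows", "data": {
  "series": [
    [0, 0.75, 0.26, 0, 0, 0],
    [0, 1.5, 0.52, 0, 0, 0],
    [-0.1, 2.25, 0.78, 0, 0, 0],
    [-0.1, 3.0, 1.05, 0, 0, 0],
    [-0.1, 3.75, 1.32, 0, 0, 0]
  ]
}}

```text
time: 25.95
position: [0.628, -0.0132, 0.1624]
tcp_rot: [-0.067, 0.738, -0.668, 0.063]
wrist_force: [0.3, 0.0, 7.9]
gripper_width: 0.17
```

```bash
python3 st.py
```

```text
25.95 [-0.52  0.61  0.68  2.04 -0.81  0.55 -0.75] [0.3 0.  7.9] fn 6.69 bed 6.74 fx 4.19
(array([11.03, -1.06, -6.69]), array([-0.11, -0.43,  0.  ])) top (array([-0.09, -4.46, -1.59]), array([-0.43, -0.1 , -0.03])) low (array([-0.1 ,  6.48,  2.27]), array([-0.43, -0.1 , -0.03]))
```

Request:
{"op": "play_rows", "data": {
  "series": [
    [0, 0.75, 0.26, 0, 0, 0],
    [0, 1.5, 0.53, 0, 0, 0],
    [-0.1, 2.25, 0.8, 0, 0, 0],
    [-0.1, 3.0, 1.07, 0, 0, 0],
    [-0.1, 3.75, 1.33, 0, 0, 0]
  ]
}}

```text
time: 26.45
position: [0.5935, -0.0157, 0.1425]
tcp_rot: [-0.067, 0.738, -0.669, 0.063]
wrist_force: [0.7, -1.0, 8.3]
gripper_width: 0.16
```

```bash
python3 st.py
```

```text
26.45 [-0.49  0.6   0.62  2.13 -0.86  0.47 -0.69] [ 0.7 -1.   8.3] fn 6.87 bed 6.89 fx 4.62
(array([-28.93,  -0.2 ,  -6.66]), array([-0.12, -0.41, -0.  ])) top (array([-0.  , -8.23, -2.92]), array([-0.41, -0.12, -0.05])) low (array([-0.01,  2.71,  0.94]), array([-0.41, -0.12, -0.05]))
```

Request:
{"op": "play_rows", "data": {
  "series": [
    [0, 0.75, 0.26, 0, 0, 0],
    [0, 1.5, 0.53, 0, 0, 0],
    [0, 2.2, 0.78, 0, 0, 0],
    [0, 2.6, 0.92, 0, 0, 0],
    [0, 2.6, 0.92, 0, 0, 0]
  ]
}}

```text
time: 26.95
position: [0.5681, -0.0183, 0.1281]
tcp_rot: [-0.066, 0.738, -0.669, 0.062]
wrist_force: [-0.9, -1.8, 7.3]
gripper_width: 0.167
```

```bash
python3 st.py
```

```text
26.95 [-0.45  0.59  0.56  2.18 -0.91  0.4  -0.63] [-0.9 -1.8  7.3] fn 6.9 bed 6.92 fx 2.74
(array([-58.34,  -0.17,  -6.33]), array([-0.1 , -0.24, -0.05])) top (array([ -0.  , -10.99,  -3.9 ]), array([-0.24, -0.08, -0.08])) low (array([-0.01, -0.06, -0.  ]), array([-0.24, -0.08, -0.08]))
```

Request:
{"op": "play_rows", "data": {
  "series": [
    [0, 0.1, 0, 0, 0, 0],
    [0, 0.4, -0.8, 0, 0, 0],
    [0, 0.8, -2, 0, 0, 0],
    [0, 1.8, -5, 0, 0, 0],
    [0, 3, -9, 0, 0, 0]
  ]
}}

```text
time: 27.45
position: [0.5186, -0.0211, 0.2096]
tcp_rot: [-0.063, 0.739, -0.668, 0.058]
wrist_force: [1.0, 0.9, -1.4]
gripper_width: 0.168
```

Request:
{"op": "play_rows", "data": {
  "series": [
    [0, 0, 0, 0, 0, 0],
    [0, 0, 0, 0, 0, 0]
  ]
}}

```text
time: 27.65
position: [0.5202, -0.0209, 0.2104]
tcp_rot: [-0.065, 0.739, -0.668, 0.06]
wrist_force: [0.5, -0.1, -2.4]
gripper_width: 0.165
```

```bash
python3 - w13 <<'E'
exec(open('meas.py').read())
print(instone(),readout.sense()['wrist_force'],readout.sense()['joint_positions'].round(2))
Bi=np.linalg.inv(curB());C=(Bi@np.c_[P,np.ones(len(P))].T).T[:,:3]
q=C[(abs(C[:,1])<.026)&(abs(C[:,1])>.014)&(C[:,0]>.012)&(C[:,0]<.036)&(abs(C[:,2]-.019)<.006)]
for _ in range(3):
    A=np.c_[q[:,:2],np.ones(len(q))];x=np.linalg.lstsq(A,q[:,2],rcond=None)[0];r=q[:,2]-A@x;q=q[abs(r)<2*r.std()]
print('base top',x,len(q),r.std())
q=C[(abs(C[:,2]-.012)<.006)&(abs(C[:,1])<.035)&(abs(C[:,0])<.05)];print('edges',np.percentile(q,[1,99],axis=0))
pc=np.array([.439,-.2338,.0477])
ta=bl2t(Bflat(pc+[0,0,.16],38));print(ta[:3,3],pl(ta))
for yw in(38,): print(pl(bl2t(Bflat(pc+[0,0,.05],yw)),ta))
E
```

```text
(array([-59.28,   2.33,  88.22]), array([0.09, 0.08, 0.05])) [ 0.78339623  0.54853754 -2.44611865] [-0.64  0.43  0.79  2.23 -0.7   0.53 -0.79]
base top [ 0.01337074 -0.00968212  0.01950521] 1769 0.0005827438414469383
edges [[-0.01677005 -0.02700182  0.00603462]
 [ 0.03956877  0.02680092  0.017968  ]]
[ 0.44258638 -0.23101459  0.26292389] (array([20.15,  8.77, -6.94]), array([-29.06,   2.83, -32.51]))
(array([-0.02, -3.74, 10.35]), array([0., 0., 0.]))
```

Run:
```python
from h import *
Tt=np.load('Ttb.npy');D=np.eye(4);D[:3,:3]=R.from_rotvec([-.002,-.011,0]).as_matrix();D[:3,3]=[.0012,0,.0004]
np.save('Ttb.npy',Tt@D)
pc=np.array([.439,-.2338,.0477]);ta=bl2t(Bflat(pc+[0,0,.16],38));print(pl(ta))
```

```text
(array([20.19,  8.83, -6.9 ]), array([-29.71,   2.89, -32.53]))
```

Request:
{"op": "play_rows", "data": {
  "series": [
    [0, 1, -3, -4, 0.4, -4.5],
    [4, 2.5, -5, -9, 0.9, -10],
    [8, 4, -7, -14, 1.4, -15.5],
    [12, 5.5, -7, -19, 1.9, -21],
    [16, 7, -7, -24, 2.4, -26.5]
  ]
}}

```text
time: 28.2
position: [0.4566, -0.1901, 0.2666]
tcp_rot: [0.119, 0.868, -0.479, -0.052]
wrist_force: [1.0, 0.0, -2.7]
gripper_width: 0.162
```

Run:
```python
from h import *
pc=np.array([.439,-.2338,.0477]);ta=bl2t(Bflat(pc+[0,0,.16],38));print(T()[:3,3],pl(ta),readout.sense()['joint_positions'].round(2))
```

```text
[ 0.45664524 -0.19008717  0.26656536] (array([2.71, 3.2 , 1.34]), array([-5.56,  0.38, -5.86])) [-0.48  0.48  0.92  2.04 -0.18  0.93 -0.48]
```

Request:
{"op": "play_rows", "data": {
  "series": [
    [1.4, 1.6, 0.6, -2.8, 0.2, -3],
    [2.7, 3.2, 1.3, -5.6, 0.4, -5.9],
    [2.7, 3.2, 1.3, -5.6, 0.4, -5.9],
    [2.7, 3.2, 1.3, -5.6, 0.4, -5.9]
  ]
}}

```text
time: 28.6
position: [0.4415, -0.2294, 0.262]
tcp_rot: [0.159, 0.884, -0.433, -0.078]
wrist_force: [-0.1, 0.1, -3.6]
gripper_width: 0.162
```

```bash
python3 - w14 <<'E'
exec(open('meas.py').read())
q=sel(.34,.54,-.32,-.13,.043,.053);print('pile',yaw_rect(q),np.median(q[:,2]),len(q))
B=curB();print('block',B[:3,3],R.from_matrix(B[:3,:3]).as_euler('ZYX',degrees=True))
Bi=np.linalg.inv(B);C=(Bi@np.c_[P,np.ones(len(P))].T).T[:,:3]
q=C[(abs(C[:,1])<.026)&(abs(C[:,1])>.014)&(C[:,0]>.012)&(C[:,0]<.036)&(abs(C[:,2]-.019)<.006)]
for _ in range(3):
    A=np.c_[q[:,:2],np.ones(len(q))];x=np.linalg.lstsq(A,q[:,2],rcond=None)[0];r=q[:,2]-A@x;q=q[abs(r)<2*r.std()]
print('base top',x,len(q),r.std())
pc=np.array([.439,-.2338,.0477]);print(pl(bl2t(Bflat(pc+[0,0,.05],38))),readout.sense()['wrist_force'])
E
```

```text
pile (array([ 0.44123608, -0.23123033]), (103.67503356933594, 66.62730407714844), 38.14019012451172) 0.047666110322683614 7958
block [ 0.43857292 -0.23130813  0.20752754] [ 3.77551439e+01 -1.26885177e-01  3.96928638e-04]
base top [-0.00687353 -0.00736969  0.01812706] 1784 0.0006080993016352222
(array([ 0.22, -3.72, 10.33]), array([-0.13,  0.09, -0.23])) [ 0.95257161  0.51351523 -3.23517411]
```

View pics/w14.png

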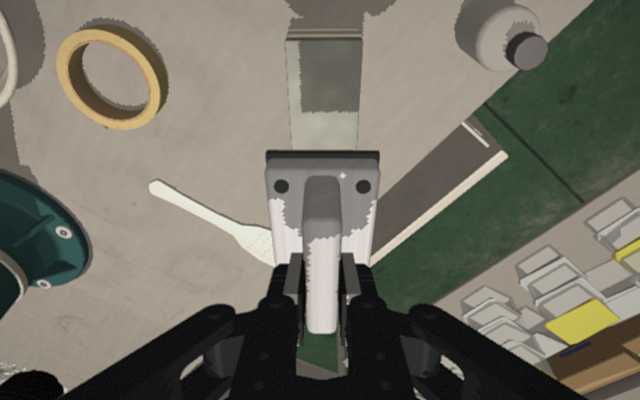

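Request:
{"op": "play_rows", "data": {
  "series": [
    [0.1, -0.7, 2, 0, 0, -0.2],
    [0.2, -1.8, 5, 0, 0, -0.2],
    [0.2, -3, 8, 0, 0, -0.2],
    [0.2, -3.7, 10.3, 0, 0, -0.2],
    [0.2, -3.7, 10.3, 0, 0, -0.2]
  ]
}}

```text
time: 29.15
position: [0.4405, -0.2301, 0.1514]
tcp_rot: [0.159, 0.885, -0.43, -0.08]
wrist_force: [-0.7, -0.1, -2.7]
gripper_width: 0.162
```

```bash
cat > pp.py <<'E'
from h import *
import sys
B=curB();print('block',B[:3,3],R.from_matrix(B[:3,:3]).as_euler('ZYX',degrees=True).round(2))
pc=np.array([.4388,-.2334,.0477]);print(pl(bl2t(Bflat(pc+[0,0,float(sys.argv[1])],38.1))),readout.sense()['wrist_force'])
E
python3 pp.py .01
```

```text
block [ 0.43706938 -0.23225552  0.09657493] [38.03  0.04  0.31]
(array([ 0.19, -1.42,  3.62]), array([0.04, 0.31, 0.04])) [-0.69326375 -0.12431171 -2.65214217]
```

Request:
{"op": "play_rows", "data": {
  "series": [
    [0.1, -0.5, 1.2, 0, 0.3, 0],
    [0.2, -1, 2.4, 0, 0.3, 0],
    [0.2, -1.4, 3.6, 0, 0.3, 0],
    [0.2, -1.4, 3.6, 0, 0.3, 0]
  ]
}}

```text
time: 29.55
position: [0.4428, -0.2331, 0.114]
tcp_rot: [0.16, 0.885, -0.431, -0.076]
wrist_force: [0.3, -0.6, -2.1]
gripper_width: 0.164
```

```bash
python3 pp.py .001
```

```text
block [ 0.43977092 -0.23549364  0.05926123] [38.08 -0.04 -0.17]
(array([-0.21, -0.42,  0.97]), array([-0.04, -0.15, -0.08])) [ 0.32368539 -0.55566045 -2.11807999]
```

Request:
{"op": "play_rows", "data": {
  "series": [
    [-0.1, -0.1, 0.2, 0, 0, 0],
    [-0.2, -0.2, 0.4, 0, 0, 0],
    [-0.2, -0.3, 0.6, 0, 0, 0],
    [-0.2, -0.4, 0.8, 0, 0, 0],
    [-0.2, -0.4, 0.8, 0, 0, 0]
  ]
}}

```text
time: 30.05
position: [0.4429, -0.2314, 0.1062]
tcp_rot: [0.16, 0.885, -0.431, -0.075]
wrist_force: [0.1, -0.5, -2.5]
gripper_width: 0.164
```

```bash
python3 pp.py -.002
```

```text
block [ 0.43995095 -0.23392542  0.05143872] [38.07 -0.1  -0.27]
(array([-0.09, -0.15,  0.56]), array([-0.1 , -0.25, -0.12])) [ 0.09379551 -0.49487342 -2.48164351]
```

Request:
{"op": "play_rows", "data": {
  "series": [
    [-0.1, 0, 0.1, 0, -0.2, 0],
    [-0.1, 0, 0.2, 0, -0.2, 0],
    [-0.1, -0.1, 0.3, 0, -0.2, 0],
    [-0.1, -0.1, 0.3, 0, -0.2, 0]
  ]
}}

```text
time: 30.45
position: [0.442, -0.2311, 0.1033]
tcp_rot: [0.16, 0.885, -0.431, -0.077]
wrist_force: [-0.6, -1.3, -1.3]
gripper_width: 0.164
```

```bash
python3 pp.py -.002
```

```text
block [ 0.43887297 -0.23350829  0.04851835] [37.99 -0.06 -0.09]
(array([-0.01, -0.11,  0.26]), array([-0.06, -0.05, -0.14])) [-0.58548875 -1.28627224 -1.25310269]
```

Request:
{"op": "play_rows", "data": {
  "series": [
    [0, 0, 0.1, 0, 0, 0],
    [0, 0, 0.1, 0, 0, 0],
    [0, 0, 0.1, 0, 0, 0]
  ]
}}

```text
time: 30.75
position: [0.4419, -0.2315, 0.103]
tcp_rot: [0.16, 0.885, -0.431, -0.077]
wrist_force: [-1.2, -0.4, 6.0]
gripper_width: 0.16
```

Request:
{"op": "play_rows", "data": {
  "series": [
    [0, -0.1, 0.1, 0, 0, 0],
    [0, -0.1, 0.1, 0, 0, 0]
  ]
}}

```text
time: 30.95
position: [0.4419, -0.2316, 0.1029]
tcp_rot: [0.16, 0.884, -0.432, -0.077]
wrist_force: [-2.0, 3.3, 16.5]
gripper_width: 0.159
```

```bash
python3 pp.py -.002
```

```text
block [ 0.4387438  -0.23389088  0.04811098] [37.94 -0.05 -0.05]
(array([-0.03, -0.12,  0.21]), array([-0.04,  0.01, -0.17])) [-1.95208952  3.33831421 16.47307633]
```

Request:
{"op": "play_rows", "data": {
  "series": [
    [0, 0.1, -0.1, 0, 0, 0],
    [0, 0.1, -0.1, 0, 0, 0],
    [0, 0.1, -0.1, 0, 0, 0]
  ]
}}

```text
time: 31.25
position: [0.4418, -0.2315, 0.1029]
tcp_rot: [0.16, 0.885, -0.431, -0.077]
wrist_force: [-0.8, 0.7, 8.0]
gripper_width: 0.164
```

Request:
{"op": "play_rows", "data": {
  "series": [
    [0, 0, 0, 0, 0, 0],
    [0, 0, 0, 0, 0, 0],
    [0, 0, 0, 0, 0, 0],
    [0, 0, 0, 0, 0, 0]
  ],
  "hand": 0.4
}}

```text
time: 31.65
position: [0.442, -0.2309, 0.102]
tcp_rot: [0.16, 0.885, -0.431, -0.077]
wrist_force: [0.0, -0.8, -0.4]
gripper_width: 0.6
```

Request:
{"op": "play_rows", "data": {
  "series": [
    [0, 0, -1, 0, 0, 0],
    [0, 0, -3, 0, 0, 0],
    [0, 0, -6, 0, 0, 0],
    [0, 0, -10, 0, 0, 0],
    [0, 0, -14, 0, 0, 0]
  ]
}}

```text
time: 32.15
position: [0.4802, -0.2003, 0.2352]
tcp_rot: [0.16, 0.885, -0.431, -0.077]
wrist_force: [1.4, 0.3, 0.5]
gripper_width: 0.602
```

Request:
{"op": "play_rows", "data": {
  "series": [
    [0, 1, -3, 0, 0, 0],
    [0, 1, -4, 0, 0, 0],
    [0, 1, -4, 0, 0, 0],
    [0, 1, -4, 0, 0, 0]
  ]
}}

```text
time: 32.55
position: [0.4831, -0.1973, 0.2736]
tcp_rot: [0.159, 0.885, -0.431, -0.078]
wrist_force: [-0.7, -0.1, -0.5]
gripper_width: 0.6
```

```bash
python3 - w15 <<'E'
exec(open('meas.py').read())
q=sel(.34,.54,-.33,-.13,.043,.053);print('pile',yaw_rect(q),len(q))
q=sel(.34,.54,-.33,-.13,.062,.072);print('base',yaw_rect(q),np.median(q[:,2]),len(q))
q=sel(.34,.54,-.33,-.13,.095,.11);print('rib',yaw_rect(q),np.median(q[:,2]),len(q))
look('side','s15');look('scene','c15');print(readout.sense()['wrist_force'],readout.sense()['time'])
E
```

```text
pile (array([ 0.43922906, -0.23291751]), (109.34456634521484, 66.30624389648438), 38.27275848388672) 2116
base (array([ 0.438457  , -0.23369366]), (78.463134765625, 54.116943359375), 38.06535339355469) 0.0665083942579241 2609
rib (array([ 0.43853546, -0.23404494]), (75.74417114257812, 15.793221473693848), 37.558780670166016) 0.10125900743260405 1208
[0.46053044 0.2026254  0.61045613] 32.7
```

View pics/w15.png

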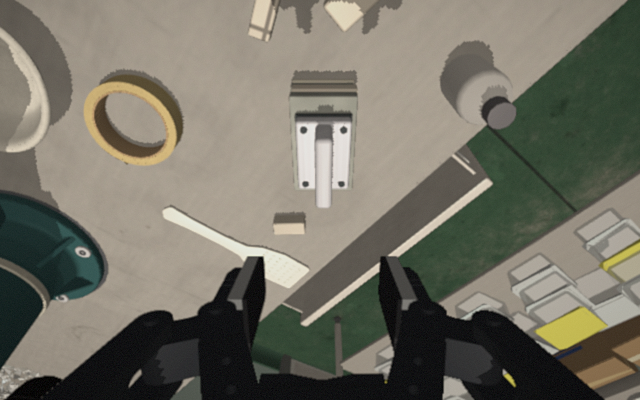

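View pics/s15.png

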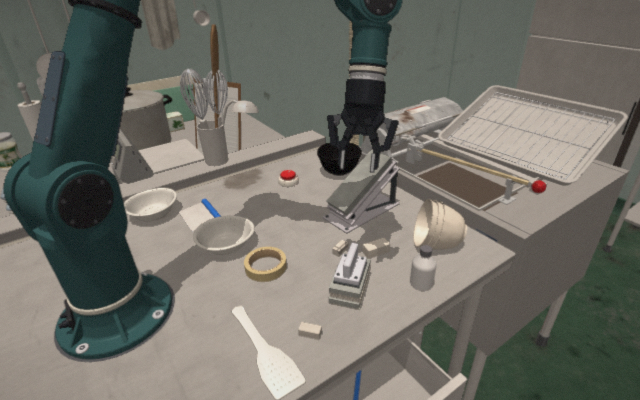

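The block sits at (322,160) in the wrist view and (350,262) in the side view, flat and centred on the pile. The dresser lies flat on the worktop at (376,246), and the bystanders have not moved. I'm handing the job in.

```bash
python3 -c "
from bench import workorder;print(workorder.close_job())"
```

```text
the job is handed in; nothing more can be done
None
```

The job is done in the order asked and handed in at about 32.7 s of the 72 s; no verdict was reported.

- **Dressing stone:** I took it off the pile and set it down flat, underside down, at about (0.57, −0.17) on the worktop.
- **Block grip:** My first grip could not reach the 30° slope because joints 5 and 6 ran into their limits. I set the block down on the clear worktop and gripped it again with the tool pitched 20°.
- **Rub:** I laid the block on 58 mm below the stone's middle, rubbed up to about 57–59 mm above it and back to 58 mm below, then lifted off there. At each check the bed was 5.8 to 7.6 mm in, going by the wrist force and the tool height. I aimed for 6.5 mm, slightly over half its travel. Between checks I did not measure it.
- **Placing:** I lowered the block onto the pile in millimetre steps. The last step, taken after first contact, raised the force to about 16 N, firmer than intended; I backed off to 8 N before letting go.

**Last checks:** The block is within about 1 mm of the pile's centre and 0.2–0.7° of its direction, with its underside resting on the pile. The side picture shows the cups, bowl, bottle and timer where they were. The gripper was clear of everything, with the force near zero.

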